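# Pack the screwdrivers into the locking tray

## Task

Pack the bench's screwdrivers for carrying: turn the tray's quarter-turn lock fully open and swing the retaining bail up and over, then pull every screwdriver out of the holder and lay it flat on the floor of the tray, none lying across another's handle or on the rim. With all of them in, swing the bail back down into its catches and turn the lock fully shut over it; leave the lamp bezels and the carton alone.

Things in the scene. Friction and masses are not known exactly. Their poses are not given: they have to be found in the camera images.
- holder: Fixed grey block, 56 (x) by 290 (y) by 84 mm high; origin at the centre of its underside, z up. Four square wells (14 mm wide, 80 mm deep) open in its top in one row at y = -105, -35, +35 and +105 mm; each driver stands in one of them, handle up. Under it a steel foot 75 by 310 mm, 3 mm thick.
- tray: Fixed grey open tray, 270 (x) by 270 (y) by 26 mm high, walls and floor 5 mm; origin at the centre of its underside, z up, +x the side of the bail's hinges. Outside the y walls: hinge cheeks at x = +90 mm (72 mm high), catch posts at x = -40, y = +-141 mm (60 mm high) on which the closed bail rests, and the lock's post at (0, -167) mm.
- bail (a joint): Swing angle (rad) of the retaining bail, a U of 10 mm round steel bar hinged near the tray's +x end: 0 = closed, lying level over the tray and down in its catch posts; grows as it is lifted and swung over towards +x; stop at 1.95 (just past upright). Stiff hinge: it stays where it is left.
- bail_grip (a point): Middle of the bail's crossbar, where a black rubber sleeve (12 mm thick, 60 mm long, along the tray's y) covers it; it runs on a circle of 130 mm radius about bail_hinge; when closed its axis is 66 mm above the table, 26 mm or more above lying drivers. z follows the bail.
- bail_hinge (a point): Centre of the bail's hinge axis (axis along the tray's y), at tray x = +90, y = 0, z = 66 mm.
- lock (a joint): Angle (rad) of the quarter-turn lock, a flat dark steel arm on a vertical pivot at the tray's -y side: 0 = locked, the arm points inward (tray +y) over the bail's side bar; 1.57 = unlocked, the arm points along tray -x beside the tray (anticlockwise from above). Stops at both ends; stays where it is left.
- lock_grip (a point): Centre of the black upright round grip (18 mm diameter, 38 mm tall, standing on the arm, its top 120 mm above the table, this point 101 mm above the table) at the end of the lock arm, 64 mm from the pivot.
- lock_hinge (a point): Point on the lock's vertical pivot axis at the height of lock_grip.
- driver1: Screwdriver, one of up to four alike (may be absent): hexagonal yellow handle 95 mm long, 26 mm across flats; steel shaft 8 mm thick standing 75 mm out of it; 100 g. Origin at the shaft's tip, z from tip to butt (shaft 0 to 75 mm, handle 75 to 170 mm). At first upright in the holder, the handle's lower end on the block's top.
- driver1_handle (a point): Centre of the handle of driver1, 122.5 mm from its tip; axes as those of driver1.
- driver2: Screwdriver, one of up to four alike (may be absent): hexagonal yellow handle 95 mm long, 26 mm across flats; steel shaft 8 mm thick standing 75 mm out of it; 100 g. Origin at the shaft's tip, z from tip to butt (shaft 0 to 75 mm, handle 75 to 170 mm). At first upright in the holder, the handle's lower end on the block's top.
- driver2_handle (a point): Centre of the handle of driver2, 122.5 mm from its tip; axes as those of driver2.
- driver3: Screwdriver, one of up to four alike (may be absent): hexagonal yellow handle 95 mm long, 26 mm across flats; steel shaft 8 mm thick standing 75 mm out of it; 100 g. Origin at the shaft's tip, z from tip to butt (shaft 0 to 75 mm, handle 75 to 170 mm). At first upright in the holder, the handle's lower end on the block's top.
- driver3_handle (a point): Centre of the handle of driver3, 122.5 mm from its tip; axes as those of driver3.
- driver4: Screwdriver, one of up to four alike (may be absent): hexagonal yellow handle 95 mm long, 26 mm across flats; steel shaft 8 mm thick standing 75 mm out of it; 100 g. Origin at the shaft's tip, z from tip to butt (shaft 0 to 75 mm, handle 75 to 170 mm). At first upright in the holder, the handle's lower end on the block's top.
- driver4_handle (a point): Centre of the handle of driver4, 122.5 mm from its tip; axes as those of driver4.
- bezel1: A chrome lamp bezel, 115 by 130 by 50 mm, loose on the bench, origin at the centre of its underside; to be left alone.
- bezel2: A chrome lamp bezel, 115 by 130 by 50 mm, loose on the bench, origin at the centre of its underside; to be left alone.
- carton: A carton of clips, 90 by 120 by 60 mm, loose on the bench, origin at the centre of its underside; to be left alone.
Not all that is in view belongs to the job. What is shaped like the driver3 but green is not meant. What is shaped like the driver4 but white is not meant.

How it is judged (in metres and radians):
On the way, in this order (a step that is already met when the one before it is completed fails the run):
1. the lock is turned open while the bail is still down (value of joint lock above 1.35 rad and value of joint bail below 0.1 rad), for 0.1 s.
2. the bail is swung up and over (value of joint bail above 1.3 rad), for 0.2 s.
3. every screwdriver lies flat in the tray, with the bail still up (x of driver1_handle in the frame of tray between -0.135 and 0.135 m and y of driver1_handle in the frame of tray between -0.135 and 0.135 m and z of each of driver1_handle, driver2_handle, driver3_handle, driver4_handle in the frame of tray below 0.034 m and x of driver1 in the frame of tray between -0.135 and 0.135 m and y of driver1 in the frame of tray between -0.135 and 0.135 m and z of each of driver1, driver2, driver3, driver4 in the frame of tray below 0.028 m and linear speed of each of driver1, driver2, driver3, driver4 below 0.03 m/s and x of driver2_handle in the frame of tray between -0.135 and 0.135 m and y of driver2_handle in the frame of tray between -0.135 and 0.135 m and x of driver2 in the frame of tray between -0.135 and 0.135 m and y of driver2 in the frame of tray between -0.135 and 0.135 m and x of driver3_handle in the frame of tray between -0.135 and 0.135 m and y of driver3_handle in the frame of tray between -0.135 and 0.135 m and x of driver3 in the frame of tray between -0.135 and 0.135 m and y of driver3 in the frame of tray between -0.135 and 0.135 m and x of driver4_handle in the frame of tray between -0.135 and 0.135 m and y of driver4_handle in the frame of tray between -0.135 and 0.135 m and x of driver4 in the frame of tray between -0.135 and 0.135 m and y of driver4 in the frame of tray between -0.135 and 0.135 m and value of joint bail above 1 rad), for 0.2 s.
4. the bail is down in its catches with the lock still open (value of joint bail below 0.06 rad and value of joint lock above 1.2 rad), for 0.1 s.
5. the lock is turned shut (value of joint lock below 0.15 rad and value of joint bail below 0.06 rad), for 0.2 s.
At the end, for the whole second after the job is handed in: Every screwdriver present is at rest inside the tray walls, lying flat on its floor (handle centre under 34 mm and tip under 28 mm above the tray's underside), the bail is down in its catches (under 0.06 rad) and the lock is shut (under 0.15 rad) (all of step 5 and x of driver1_handle in the frame of tray between -0.135 and 0.135 m and y of driver1_handle in the frame of tray between -0.135 and 0.135 m and z of each of driver1_handle, driver2_handle, driver3_handle, driver4_handle in the frame of tray below 0.034 m and x of driver1 in the frame of tray between -0.135 and 0.135 m and y of driver1 in the frame of tray between -0.135 and 0.135 m and z of each of driver1, driver2, driver3, driver4 in the frame of tray below 0.028 m and linear speed of each of driver1, driver2, driver3, driver4 below 0.03 m/s and x of driver2_handle in the frame of tray between -0.135 and 0.135 m and y of driver2_handle in the frame of tray between -0.135 and 0.135 m and x of driver2 in the frame of tray between -0.135 and 0.135 m and y of driver2 in the frame of tray between -0.135 and 0.135 m and x of driver3_handle in the frame of tray between -0.135 and 0.135 m and y of driver3_handle in the frame of tray between -0.135 and 0.135 m and x of driver3 in the frame of tray between -0.135 and 0.135 m and y of driver3 in the frame of tray between -0.135 and 0.135 m and x of driver4_handle in the frame of tray between -0.135 and 0.135 m and y of driver4_handle in the frame of tray between -0.135 and 0.135 m and x of driver4 in the frame of tray between -0.135 and 0.135 m and y of driver4 in the frame of tray between -0.135 and 0.135 m); the robot touches nothing.
It fails at once if a chrome lamp bezel is pushed more than 40 mm (distance of bezel1 from where it was at the start of the episode above 0.04 m).
It fails at once if a chrome lamp bezel is pushed more than 40 mm (distance of bezel2 from where it was at the start of the episode above 0.04 m).
It fails at once if a carton of clips is pushed more than 40 mm (distance of carton from where it was at the start of the episode above 0.04 m).
Of driver1, driver2, driver3, driver4 only 2 to 4 are there at a start; the rules pass over those that are not, and their reading is None.
At some moment in a run one of driver1, driver2, driver3, driver4 may be knocked a few centimetres aside while the robot is not near it.
Once in a run the grip may slacken for a moment while it holds something.
It also fails if it takes over 210 s, if anything falls off the work surface, if the arm or the gripper's body presses on something with over 40 N, if the wrist force passes 120 N, or if a joint passes its speed limit or range.

## Robot

A 7-joint arm with a two-finger parallel gripper is mounted at the origin on the work surface. World frame = base frame: x ahead of the robot, y to its left, z up, the work surface at z = 0. Lengths are in m, angles in degrees, forces in N, time in s.
With the tool pointing down it reaches from about 0.425 to 0.95 m from the base axis. Payload 16.7 kg.
Tool frame: the origin (TCP) lies midway between the tips of the shut fingers; the grasp point (between the pads) lies 19 mm behind it; z points along the fingers, y is the line along which they close (so a half turn about z gives the same grasp; the last joint's range is limited). The gripper opens to 94 mm and grips with 3 to 60 N. Pads are 16 mm wide; open, the fingers measure 119 mm over their backs; the gripper's body (75 mm by 177 mm) begins 78 mm behind the grasp point.
Start: joints at [-84.483, 24.414, 4.234, 92.017, -1.954, 63.644, -3.845], TCP at [0.164, 0.655, 0.179] pointing down, gripper open.
Joint ranges: [-163.25, 163.25], [-28.42, 122.38], [-70.27, 78.77], [12.13, 141.07], [-58.53, 238.53], [9.26, 117.41], [-156.51, 156.51]. Speed limits (degrees/s): [108.29, 108.29, 136.94, 136.94, 172.46, 172.46, 172.46].

## Interface

Orientations are given as a 3x3 rotation matrix whose columns are the frame's x, y, z axes.
In Python, from plant import bot gives the robot as it stands. The module is installed in compiled form; this text tells all that it offers.
- The arm moves only by the shell command python3 -m handwheel 'ROWS' [OPENING]. ROWS is JSON, a list that holds one entry, the list of rows, each a list of 6 numbers: the shift along the tool's x, y, z in mm, then the turn, a rotation vector about the tool's x, y, z in rad. In form: [[[tx, ty, tz, wx, wy, wz], ...]]. A call has 1 to 10 rows; each row is the pose to reach, as a shift and turn from the pose commanded when the call began, along the tool's axes at that moment; what a row does not reach only later rows make up. A row lasts 1/12 s, in which the tool goes at most 41.7 mm and 7.16 degrees, less where a joint would pass 70% of its speed; a pose out of reach is approached as far as the arm can. A call with a gripper value outside its range is refused whole. OPENING is the closure, from -1 (fully open) to 1 (shut), set as the call begins (- or left out, the last holds). The fingers move at their own pace and stop on an object; the grip force is fixed at half the most. Time passes only in rows, so rows that repeat a pose let the fingers close. It gives the time, the measured TCP pose, the force, the opening and the grip force at its end, in the units of the state.
- bot.observe(): the state, without advancing time (a new reading comes with each control period).
- bot.get_image(name): name is "scene" or "top" or "wrist"; returns (picture, depth): 400x640x3 uint8, blue, green, red; 400x640 float32, m along the optical axis (not along the pixel's ray), 0 where there is no reading.
- bot.calibration(name): a dict with "intrinsics" (3x3 intrinsics, pixels), "extrinsics" (4x4, takes a point from camera to world coordinates). Camera axes: x right, y down, z forward; pixel columns grow to the right and rows downward; lengths in m; the calibration is good to about 2 mm. A picture is of the moment at which its call begins: read the wrist's pose just before it. calibration takes no time and is no camera call; for the wrist camera it gives the pose at the moment of the call.
- bot.sign_off(): hands the job in; it is judged then, once.
Trained networks look in the newest picture that a camera, given by its name, has taken for a name from the list of things; names that differ only in an ending like _2 or _b are one class to them, and where a whole thing is asked for, a point or a joint stands for the part that bears it (a point fixed in the world has none). Each returns a list of dicts, best first, with "p" (0 to 1); they miss things now and then, are a little off and sometimes report something else, mostly with a low value. They report only what shows in the picture. A call takes as long as a camera call. They do not tell look-alikes from the thing itself.
- bot.cut_out(query, camera): "mask" (400x640 bool, what is visible of it) and "box" ([left, top, right, bottom] as shares, 0 to 1, of the picture: columns of its width, rows of its height, round what is visible of it).
- bot.mark_of(query, camera): "centre" ([column, row] as shares, 0 to 1, of the picture: columns of its width, rows of its height: a listed point, or the origin of a listed thing).
The state is a dict: "time_s": time; "qpos": joint angles; "dq": joint speeds; "joint_torque": joint torques, N m; "eef_pos": TCP position; "eef_rot": TCP orientation; "force": force on the tool from outside, world axes, zero at the start; "wrist_torque": the same for the moment, N m; "grip_width": finger opening in m; "grip_force": force on a finger pad.
Only numpy, scipy, OpenCV 4.12 (cv2) and the standard library are available. Lean on these libraries where they do the work, as an engineer would, in place of code of your own. Each camera call takes 0.05 s, during which the arm holds its last target. There are 200 camera calls.

## Working session

There is one attempt and no reset: what is moved stays moved. The work goes in short steps, Python scripts to look and compute and a shell command to move; the robot and the scene stay as the last step left them, time stands still between calls to the robot, and variables do not carry over. Pictures are saved under pics/ and viewed, at most 14 in all, crops included, and the job is handed in when it is done.

```bash
mkdir -p pics; ls
cat > h.py <<'E'
import numpy as np, cv2
from plant import bot
def snap(cam,fn=None):
    im,d=bot.get_image(cam); c=bot.calibration(cam)
    if fn: cv2.imwrite('pics/'+fn,im)
    return im,d,np.array(c["intrinsics"]),np.array(c["extrinsics"])
def cloud(d,K,E):
    v,u=np.mgrid[:d.shape[0],:d.shape[1]]
    p=np.stack([(u-K[0,2])/K[0,0]*d,(v-K[1,2])/K[1,1]*d,d],-1)
    return p@E[:3,:3].T+E[:3,3]
E
python3 - <<'E'
from h import *
s=bot.observe(); print(s['time_s'],s['eef_pos'],s['eef_rot'],s['grip_width'])
for c in('scene','top'):
    im,d,K,E=snap(c,c+'0.png'); print(c,E.round(3).tolist(),K.round(1).tolist())
    P=cloud(d,K,E)
    for q in('holder','tray','bail','bail_grip','lock_grip','lock_hinge','bail_hinge','driver1','driver1_handle','bezel1','carton'):
        for r in bot.mark_of(q,c)[:5]:
            if r['p']<.3: continue
            u,v=int(r['centre'][0]*640),int(r['centre'][1]*400)
            print(c,q,round(r['p'],2),(u,v),P[min(v,399),min(u,639)].round(3))
E
```

```text
pics
0.0 [0.16413516 0.65424089 0.17796207] [[-9.69957555e-01  2.43274137e-01 -1.87839649e-04]
 [ 2.43274172e-01  9.69956684e-01 -1.30686816e-03]
 [-1.35730901e-04 -1.31330318e-03 -9.99999128e-01]] 0.09399349258939504
scene [[0.811, 0.485, -0.326, 0.994], [0.584, -0.657, 0.476, -0.432], [0.016, -0.577, -0.817, 1.032], [0.0, 0.0, 0.0, 1.0]] [[382.5, 0.0, 319.0], [0.0, 382.5, 199.8], [0.0, 0.0, 1.0]]
scene holder 0.76 (231, 281) [ 0.584 -0.23   0.089]
scene tray 0.79 (312, 185) [0.528 0.203 0.002]Traceback (most recent call last):
  File "<stdin>", line 7, in <module>
ValueError: it knows: bail_grip, bail_hinge, bezel, carton, driver, driver1_handle, driver2_handle, driver3_handle, driver4_handle, holder, lock_grip, lock_hinge, tray
```

Run:
```python
from h import *
for c in('scene','top'):
    im,d,K,E=snap(c,c+'0.png'); print(c,E.round(3).tolist(),K.round(1).tolist())
    P=cloud(d,K,E)
    for q in('holder','tray','bail_grip','lock_grip','lock_hinge','bail_hinge','driver','driver1_handle','bezel','carton'):
        for r in bot.mark_of(q,c)[:6]:
            if r['p']<.3: continue
            u,v=int(r['centre'][0]*640),int(r['centre'][1]*400)
            print(c,q,round(r['p'],2),(u,v),P[min(v,399),min(u,639)].round(3))
```

```text
scene [[0.811, 0.485, -0.326, 0.994], [0.584, -0.657, 0.476, -0.432], [0.016, -0.577, -0.817, 1.032], [0.0, 0.0, 0.0, 1.0]] [[382.5, 0.0, 319.0], [0.0, 382.5, 199.8], [0.0, 0.0, 1.0]]
scene holder 0.85 (233, 279) [ 0.583 -0.222  0.086]
scene tray 0.59 (314, 184) [0.532 0.21  0.005]
scene tray 0.46 (294, 190) [0.541 0.093 0.104]
scene tray 0.44 (251, 234) [ 0.563 -0.116  0.153]
scene bail_grip 0.67 (302, 171) [0.502 0.184 0.077]
scene lock_grip 0.76 (294, 187) [0.543 0.092 0.122]
scene lock_hinge 0.61 (282, 203) [0.534 0.044 0.086]
scene driver 0.87 (243, 223) [ 0.453 -0.054  0.022]
scene driver 0.69 (239, 273) [ 0.584 -0.2    0.086]
scene driver 0.65 (261, 254) [ 0.585 -0.116  0.064]
scene driver 0.51 (211, 257) [ 0.446 -0.191  0.001]
scene bezel 0.91 (315, 300) [ 0.773 -0.116  0.003]
scene bezel 0.8 (364, 232) [0.767 0.152 0.001]
scene bezel 0.6 (252, 233) [ 0.566 -0.114  0.159]
scene carton 0.56 (362, 128) [0.545 0.484 0.059]
top [[0.012, -0.979, 0.201, 0.354], [-1.0, -0.012, -0.002, 0.094], [0.004, -0.201, -0.98, 1.297], [0.0, 0.0, 0.0, 1.0]] [[430.2, 0.0, 316.7], [0.0, 430.2, 196.9], [0.0, 0.0, 1.0]]
top holder 0.67 (415, 219) [ 0.542 -0.19   0.082]
top tray 0.97 (282, 223) [0.536 0.195 0.01 ]
top bail_grip 0.8 (279, 233) [0.498 0.198 0.074]
top lock_grip 0.67 (310, 216) [0.541 0.11  0.118]
top lock_hinge 0.47 (337, 216) [0.547 0.033 0.089]
top driver 0.68 (365, 254) [ 0.438 -0.041  0.12 ]
top driver 0.65 (407, 256) [ 0.442 -0.181  0.001]
top driver 0.64 (401, 215) [ 0.553 -0.149  0.086]
top driver 0.62 (383, 219) [0.354 0.094 1.297]
top bezel 0.82 (298, 141) [0.798 0.153 0.003]
top bezel 0.57 (387, 150) [ 0.773 -0.128  0.   ]
top carton 0.64 (175, 219) [0.536 0.5   0.064]
```

View pics/scene0.png

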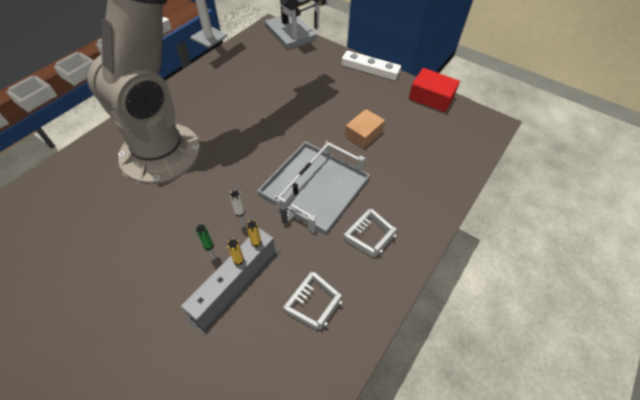

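View pics/top0.png

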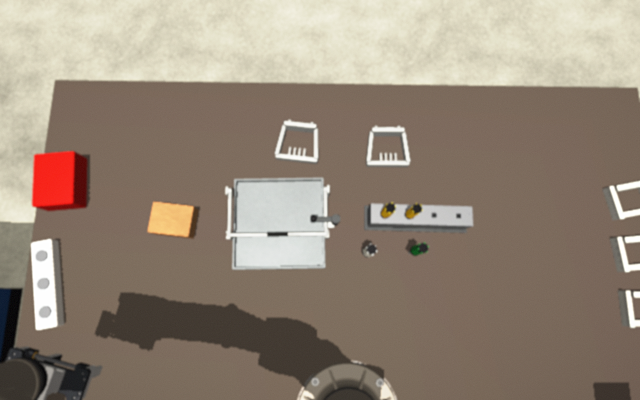

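The top view shows two yellow drivers in the holder, at (388,210) and (413,211). The look-alikes are a white one at (369,250) and a green one at (417,248), both standing in front of the holder. The tray is at (280,223), with the bail sleeve at (278,234) and the lock at (325,219). Next I'll get accurate poses from depth.

Run:
```python
from h import *
def rect(m,P):
    xy=P[m][:,:2].astype(np.float32)*1000
    r=cv2.minAreaRect(xy); return m.sum(),np.round(r[0],1),np.round(r[1],1),round(r[2],1)
for c in('top','scene'):
    im,d,K,E=snap(c); P=cloud(d,K,E); z=P[...,2]; x=P[...,0]; y=P[...,1]
    hsv=cv2.cvtColor(im,cv2.COLOR_BGR2HSV)
    ok=(d>0)&(x>.38)&(x<.7)
    print(c,'holder top',rect(ok&(z>.075)&(z<.093)&(y<-.06)&(x>.5),P))
    print('rim',rect(ok&(z>.018)&(z<.034)&(y>.04)&(y<.36),P))
    b=ok&(z>.05)&(z<.09)&(y>.1)&(y<.3)&(x<.56); print('bar',rect(b,P),np.median(P[b],0))
    g=ok&(z>.105)&(z<.14)&(y>0)&(y<.2); print('grip',rect(g,P),np.median(P[g],0))
    ye=(hsv[...,0]>15)&(hsv[...,0]<32)&(hsv[...,1]>120)&(y<-.03)&(y>-.4)&(x>.4)&(x<.7)&(z>.05)
    n,l,st,ce=cv2.connectedComponentsWithStats(ye.astype(np.uint8))
    for i in range(1,n):
        if st[i,4]>20:
            q=P[l==i]; print('yel',st[i],np.median(q,0).round(3),'top',q[q[:,2]>.165].mean(0).round(3) if (q[:,2]>.165).any() else q[:,2].max())
    la=ok&(z>.1)&(y<0)&(x<.5); print('lookalike zmax',z[la].max() if la.any() else None)
    for q in('lock_grip','lock_hinge','bail_grip','bail_hinge','tray','holder'):
        r=bot.mark_of(q,c)
        if r: 
            zz=dict(lock_grip=.101,lock_hinge=.101,bail_grip=.066,bail_hinge=.066).get(q,0)
            u,v=r[0]['centre'];ray=E[:3,:3]@np.array([(u*640-K[0,2])/K[0,0],(v*400-K[1,2])/K[1,1],1]);print(q,(E[:3,3]+ray*(zz-E[2,3])/ray[2]).round(3))
    a={'top':(190,260,370,480),'scene':(185,300,180,300)}[c]
    cv2.imwrite(f'pics/{c}1.png',cv2.resize(im[a[0]:a[1],a[2]:a[3]],None,fx=5,fy=5,interpolation=2))
```

```text
top holder top (np.int64(1683), array([ 556.4, -207.3]), array([291.4,  57.5]), 89.1)
rim (np.int64(693), array([538.5, 191.5]), array([271.4, 298.9]), 1.6)
bar (np.int64(244), array([509.5, 200.4]), array([ 38.9, 197.3]), 4.1) [0.49734837 0.20076803 0.07172236]
grip (np.int64(38), array([538.4, 102.8]), array([16.7, 13.9]), 0.4) [0.53813208 0.10275293 0.12063694]
yel [381 204  13  14  82] [ 0.548 -0.094  0.149] top [ 0.552 -0.096  0.178]
yel [406 207  12  11  85] [ 0.548 -0.162  0.144] top [ 0.55  -0.164  0.176]
lookalike zmax 0.1770055009798739
lock_grip [0.528 0.106 0.101]
lock_hinge [0.536 0.1   0.101]
bail_grip [0.496 0.2   0.066]
tray [0.533 0.2   0.   ]
holder [0.549 0.104 0.   ]
scene holder top (np.int64(1963), array([ 557. , -206.6]), array([290.2,  58.1]), 89.1)
rim (np.int64(693), array([537.4, 196.5]), array([273.1, 312.3]), 1.8)
bar (np.int64(180), array([516.3, 201.3]), array([ 50.7, 199.1]), 3.7) [0.49993974 0.191156   0.07026757]
grip (np.int64(38), array([540.6, 102.3]), array([15.2, 18.8]), 35.4) [0.54244602 0.09973551 0.11822256]
yel [247 226  13  20 167] [ 0.567 -0.111  0.14 ] top [ 0.566 -0.109  0.173]
yel [228 244  15  21 172] [ 0.567 -0.18   0.14 ] top [ 0.565 -0.178  0.174]
lookalike zmax 0.17366425693436627
lock_grip [0.534 0.107 0.101]
lock_hinge [0.535 0.046 0.101]
bail_grip [0.499 0.191 0.066]
tray [0.539 0.202 0.   ]
holder [ 0.552 -0.217  0.   ]
```

View pics/scene1.png

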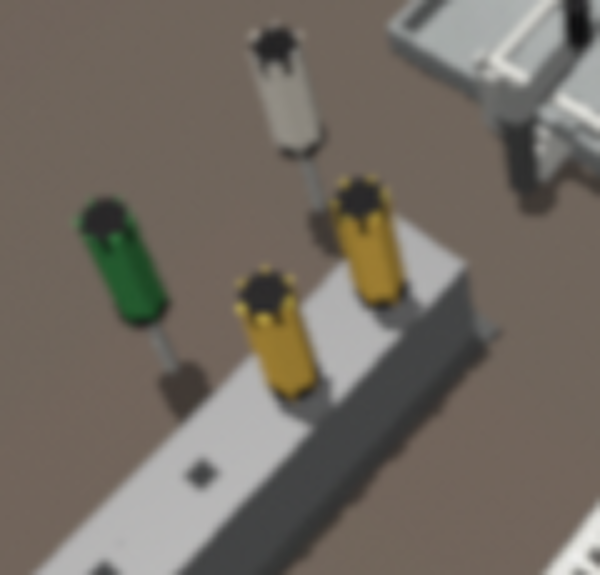

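Both yellow drivers stand in the two +y wells: (367,245) and (277,345) in the crop. The green (125,265) and white (285,95) ones are look-alikes. I'll lift first and move over the tray.

```bash
cat > go.py <<'E'
# usage: go.py x y z yaw lean  (mm, deg) -> tool shift and rotvec from the present pose
import sys
from h import *
from scipy.spatial.transform import Rotation as Ro
def frame(yaw,lean):
    R0=np.array([[0,1,0],[1,0,0],[0,0,-1.]])
    return Ro.from_euler('z',yaw,degrees=True).as_matrix()@Ro.from_euler('x',lean,degrees=True).as_matrix()@R0
def delta(p,yaw,lean,s=None):
    s=s or bot.observe(); R=np.array(s['eef_rot']).reshape(3,3)
    t=R.T@(np.array(p)-1000*np.array(s['eef_pos'])); w=Ro.from_matrix(R.T@frame(yaw,lean)).as_rotvec()
    return t.round(1),w.round(3)
if __name__=='__main__':
    a=list(map(float,sys.argv[1:]))
    for i in range(0,len(a),5): print(*delta(a[i:i+3],a[i+3],a[i+4]))
E
python3 go.py 500 170 400 0 0
```

```text
[-443.6 -388.4 -221.3] [-0.     0.     1.325]
```

```bash
python3 -m handwheel '[[[0,0,-40,0,0,0],[0,0,-80,0,0,0.1],[0,0,-120,0,0,0.2],[-20,-20,-160,0,0,0.3],[-50,-45,-190,0,0,0.4],[-85,-70,-210,0,0,0.5],[-120,-95,-220,0,0,0.6],[-150,-120,-220,0,0,0.7],[-180,-145,-220,0,0,0.8],[-210,-170,-220,0,0,0.9]]]'; python3 go.py 500 170 400 0 0
```

```text
time_s: 2.78
eef_pos: [0.3197, 0.4477, 0.3992]
eef_rot: [[-0.408, 0.913, 0.0], [0.913, 0.408, 0.001], [0.001, 0.001, -1.0]]
force: [-0.0, 0.6, 0.3]
grip_width: 0.094
grip_force: 0.0
[-327.1   51.4   -1.1] [ 0.    -0.001  0.42 ]
```

```bash
python3 -m handwheel '[[[-35,5,0,0,0,0.05],[-70,10,0,0,0,0.1],[-105,16,0,0,0,0.15],[-140,22,0,0,0,0.2],[-175,27,0,0,0,0.25],[-210,33,0,0,0,0.3],[-245,38,0,0,0,0.35],[-280,44,0,0,0,0.4],[-310,49,0,0,0,0.42],[-327,51,-1,0,0,0.42]]]'
python3 - <<'E'
from h import *
s=bot.observe(); print(s['eef_pos'],s['qpos'])
im,d,K,E=snap('wrist','w0.png'); P=cloud(d,K,E); print(E.round(3).tolist())
z=P[...,2];x=P[...,0];y=P[...,1]
def rect(m):
    r=cv2.minAreaRect(P[m][:,:2].astype(np.float32)*1000); print(m.sum(),np.round(r[0],1),np.round(r[1],1),round(r[2],1))
print('ranges',x[d>0].min(),x[d>0].max(),y[d>0].min(),y[d>0].max())
rect((d>0)&(z>.108)&(z<.135)&(y<.2)&(y>0)&(x>.4))
rect((d>0)&(z>.06)&(z<.08)&(x<.53)&(x>.45)&(y>.1)&(y<.3))
rect((d>0)&(z>.022)&(z<.03)&(y>.05)&(y<.36)&(x>.38)&(x<.7))
for q in('lock_grip','lock_hinge','bail_grip','bail_hinge','tray'):
    for r in bot.mark_of(q,'wrist')[:1]:
        zz=dict(lock_grip=.101,lock_hinge=.101,bail_grip=.066,bail_hinge=.066).get(q,0)
        u,v=r['centre'];ray=E[:3,:3]@np.array([(u*640-K[0,2])/K[0,0],(v*400-K[1,2])/K[1,1],1]);print(q,r['p'],(u*640,v*400),(E[:3,3]+ray*(zz-E[2,3])/ray[2]).round(3))
E
```

```text
time_s: 3.62
eef_pos: [0.5015, 0.1689, 0.3998]
eef_rot: [[0.0, 1.0, 0.001], [1.0, -0.0, 0.0], [0.0, 0.001, -1.0]]
force: [-0.1, 0.0, 1.3]
grip_width: 0.094
grip_force: 0.0
[0.50146921 0.16894321 0.39980382] [-59.50693459   2.44493827  35.89421682  93.46779174  -1.42876264
  84.51490165 -23.50369126]
[[1.0, -0.001, 0.001, 0.503], [-0.001, -0.965, -0.262, 0.245], [0.001, 0.262, -0.965, 0.606], [0.0, 0.0, 0.0, 1.0]]
ranges -0.16702537080316426 1.959314471557707 -0.5257247473602025 0.6915212624842477
97 [538.9 102.4] [15.8 16.3] 89.5
720 [497.8 200. ] [ 12.3 199.8] 0.8
1778 [538.  198.9] [270.4 280.8] 1.6
lock_grip 0.58 (351.87199999999996, 321.12) [ 0.565 -0.131  0.101]
lock_hinge 0.58 (342.592, 239.2) [0.544 0.038 0.101]
bail_grip 0.83 (318.976, 141.4) [0.502 0.206 0.066]
bail_hinge 0.64 (464.832, 169.2) [0.762 0.157 0.066]
```

View pics/w0.png

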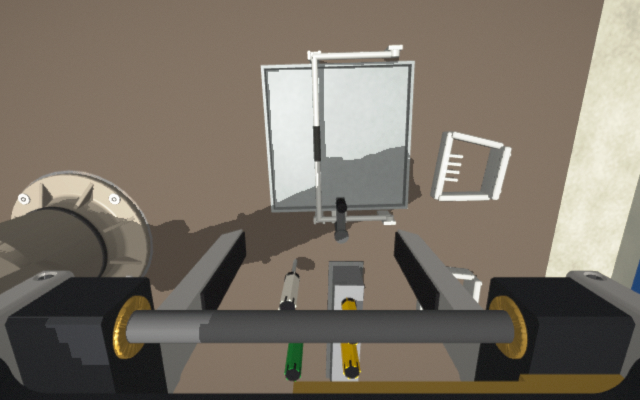

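The wrist view shows the tray with its bail sleeve at (317,143), the lock grip at (341,203), and the hinges on the right (+x). The measurements agree, so I'll go down on the lock grip.

```bash
python3 -m handwheel '[[[-14,8,40,0,0,0],[-30,16,80,0,0,0],[-45,24,120,0,0,0],[-60,32,160,0,0,0],[-69,38,200,0,0,0],[-69,38,235,0,0,0],[-69,38,265,0,0,0],[-69,38,290,0,0,0],[-69,38,305,0,0,0],[-69,38,311,0,0,0]]]'; python3 -m handwheel '[[[0,0,0,0,0,0],[0,0,0,0,0,0],[0,0,0,0,0,0],[0,0,0,0,0,0],[0,0,0,0,0,0],[0,0,0,0,0,0]]]' 1
```

```text
time_s: 4.75
eef_pos: [0.5366, 0.1045, 0.0861]
eef_rot: [[-0.007, 1.0, -0.003], [1.0, 0.007, -0.001], [-0.001, -0.003, -1.0]]
force: [-0.5, -0.4, -0.0]
grip_width: 0.0939
grip_force: 0.0
time_s: 5.25
eef_pos: [0.5386, 0.104, 0.0892]
eef_rot: [[-0.005, 1.0, 0.001], [1.0, 0.005, 0.001], [0.001, 0.001, -1.0]]
force: [0.2, 0.4, 0.0]
grip_width: 0.057
grip_force: 0.0
```

```bash
python3 -m handwheel '[[[0,0,0,0,0,0],[0,0,0,0,0,0],[0,0,0,0,0,0],[0,0,0,0,0,0],[0,0,0,0,0,0],[0,0,0,0,0,0],[0,0,0,0,0,0],[0,0,0,0,0,0]]]'
python3 - <<'E'
from h import *
im,d,K,E=snap('scene'); cv2.imwrite('pics/s2.png',cv2.resize(im[140:260,220:380],None,fx=5,fy=5,interpolation=2))
E
```

```text
time_s: 5.92
eef_pos: [0.5383, 0.1037, 0.0885]
eef_rot: [[-0.005, 1.0, -0.0], [1.0, 0.005, -0.0], [-0.0, -0.0, -1.0]]
force: [0.0, 0.3, 0.2]
grip_width: 0.0164
grip_force: 30.0
```

View pics/s2.png

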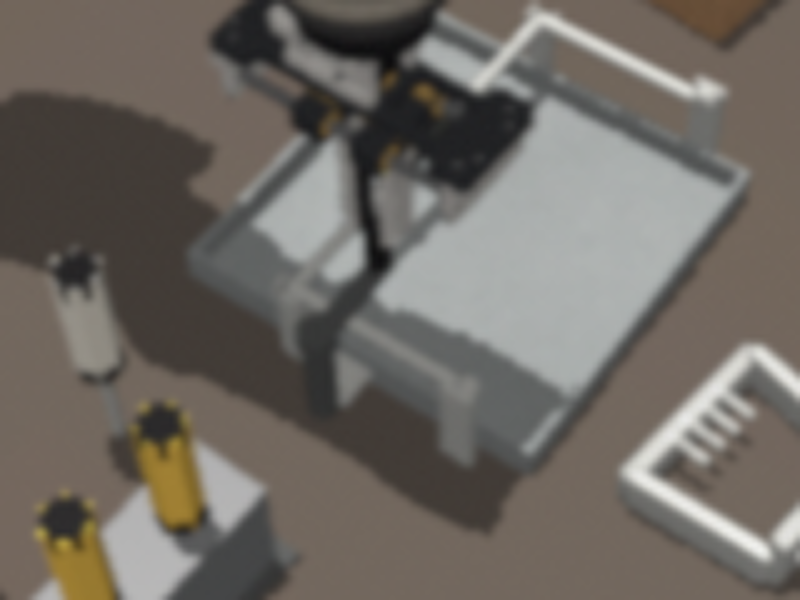

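The fingers hold the lock grip, crop (378,255), with the arm pointing inward over the side bar. Now I'll turn it open along its arc.

```bash
python3 -m handwheel '[[[0,-5,0,0,0,-0.08],[-1,-10,0,0,0,-0.16],[-2,-15,0,0,0,-0.24],[-3,-20,0,0,0,-0.31],[-5,-24.5,0,0,0,-0.39],[-7,-29,0,0,0,-0.47],[-9.5,-33.5,0,0,0,-0.55],[-12,-37.5,0,0,0,-0.63],[-15.5,-41.5,0,0,0,-0.71],[-18.5,-45,0,0,0,-0.785]]]';python3 -m handwheel '[[[0,-5,0,0,0,-0.08],[-1,-10,0,0,0,-0.16],[-2,-15,0,0,0,-0.24],[-3,-20,0,0,0,-0.31],[-5,-24.5,0,0,0,-0.39],[-7,-29,0,0,0,-0.47],[-9.5,-33.5,0,0,0,-0.55],[-12,-37.5,0,0,0,-0.63],[-15.5,-41.5,0,0,0,-0.71],[-18.5,-45,0,0,0,-0.785]]]'; python3 -m handwheel '[[[0,0,0,0,0,0],[0,0,0,0,0,0]]]'
```

```text
time_s: 6.8
eef_pos: [0.4936, 0.0839, 0.0885]
eef_rot: [[-0.713, 0.702, 0.001], [0.702, 0.713, -0.001], [-0.001, -0.0, -1.0]]
force: [5.2, -6.1, -4.7]
grip_width: 0.0163
grip_force: 30.0
time_s: 7.63
eef_pos: [0.4746, 0.0396, 0.0886]
eef_rot: [[-1.0, -0.008, -0.0], [-0.008, 1.0, -0.0], [0.0, -0.0, -1.0]]
force: [-1.4, -0.8, 3.2]
grip_width: 0.0165
grip_force: 30.0
time_s: 7.8
eef_pos: [0.4746, 0.0396, 0.0886]
eef_rot: [[-1.0, -0.001, -0.001], [-0.001, 1.0, -0.0], [0.001, -0.0, -1.0]]
force: [-2.6, -2.0, 4.4]
grip_width: 0.0166
grip_force: 30.0
```

```bash
python3 -m handwheel '[[[0,-2,0,0,0,0],[0,-4,0,0,0,0],[0,-6,0,0,0,0],[0,-6,0,0,0,0]]]'; python3 -m handwheel '[[[0,3,0,0,0,0],[0,3,0,0,0,0],[0,3,0,0,0,0],[0,3,0,0,0,0],[0,3,0,0,0,0],[0,3,0,0,0,0],[0,3,0,0,0,0],[0,3,-20,0,0,0],[0,3,-50,0,0,0],[0,3,-90,0,0,0]]]' -1;  python3 go.py 498 200 170 0 0
```

```text
time_s: 8.13
eef_pos: [0.4746, 0.0357, 0.0886]
eef_rot: [[-1.0, -0.003, -0.001], [-0.003, 1.0, 0.002], [0.001, 0.002, -1.0]]
force: [-3.9, 7.3, 4.0]
grip_width: 0.0159
grip_force: 30.0
time_s: 8.97
eef_pos: [0.4733, 0.0364, 0.1779]
eef_rot: [[-1.0, -0.004, -0.004], [-0.004, 1.0, -0.002], [0.004, -0.002, -1.0]]
force: [1.1, -0.0, 0.0]
grip_width: 0.0796
grip_force: 0.0
[-25.3 163.5   7.6] [-0.004 -0.002  1.575]
```

```bash
python3 -m handwheel '[[[-2,15,0,0,0,0.11],[-5,30,0,0,0,0.22],[-8,45,0,0,0,0.33],[-10,60,0,0,0,0.44],[-13,80,0,0,0,0.55],[-16,100,0,0,0,0.66],[-19,120,0,0,0,0.77],[-22,140,0,0,0,0.88],[-25,155,0,0,0,0.99],[-25,163,0,0,0,1.1]]]';  python3 go.py 498 200 49 0 0
```

```text
time_s: 9.8
eef_pos: [0.4994, 0.2021, 0.1784]
eef_rot: [[-0.454, 0.891, 0.0], [0.891, 0.454, 0.0], [0.0, 0.0, -1.0]]
force: [-0.4, 0.6, -0.1]
grip_width: 0.0939
grip_force: 0.0
[ -1.3  -2.2 129.4] [ 0.    -0.     0.471]
```

```bash
python3 -m handwheel '[[[-1,-2,0,0,0,0.12],[-1,-2,10,0,0,0.24],[-1,-2,20,0,0,0.36],[-1,-2,35,0,0,0.47],[-1,-2,55,0,0,0.47],[-1,-2,80,0,0,0.47],[-1,-2,105,0,0,0.47],[-1,-2,120,0,0,0.47],[-1,-2,128,0,0,0.47],[-1,-2,128,0,0,0.47]]]';  python3 -m handwheel '[[[0,0,0,0,0,0],[0,0,0,0,0,0],[0,0,0,0,0,0],[0,0,0,0,0,0],[0,0,0,0,0,0],[0,0,0,0,0,0],[0,0,0,0,0,0],[0,0,0,0,0,0],[0,0,0,0,0,0],[0,0,0,0,0,0]]]' 1; python3 -m handwheel '[[[0,0,0,0,0,0],[0,0,0,0,0,0],[0,0,0,0,0,0],[0,0,0,0,0,0],[0,0,0,0,0,0],[0,0,0,0,0,0]]]'
```

```text
time_s: 10.63
eef_pos: [0.4971, 0.1977, 0.0491]
eef_rot: [[-0.005, 1.0, -0.002], [1.0, 0.005, -0.002], [-0.002, -0.002, -1.0]]
force: [-0.9, 0.2, -0.8]
grip_width: 0.0938
grip_force: 0.0
time_s: 11.47
eef_pos: [0.4979, 0.1983, 0.0505]
eef_rot: [[-0.005, 1.0, -0.0], [1.0, 0.005, -0.0], [-0.0, -0.0, -1.0]]
force: [0.3, 0.9, -0.1]
grip_width: 0.0305
grip_force: 0.0
time_s: 11.97
eef_pos: [0.4979, 0.1983, 0.0505]
eef_rot: [[-0.005, 1.0, -0.0], [1.0, 0.005, -0.0], [-0.0, -0.0, -1.0]]
force: [-0.6, -0.6, -0.5]
grip_width: 0.0002
grip_force: 0.0
```

Run:
```python
from h import *
im,d,K,E=snap('scene'); P=cloud(d,K,E); cv2.imwrite('pics/s3.png',cv2.resize(im[120:260,220:400],None,fx=4.4,fy=4.2,interpolation=2))
im,d,K,E=snap('wrist'); cv2.imwrite('pics/w3.png',im)
```

```text
(no output)
```

View pics/s3.png

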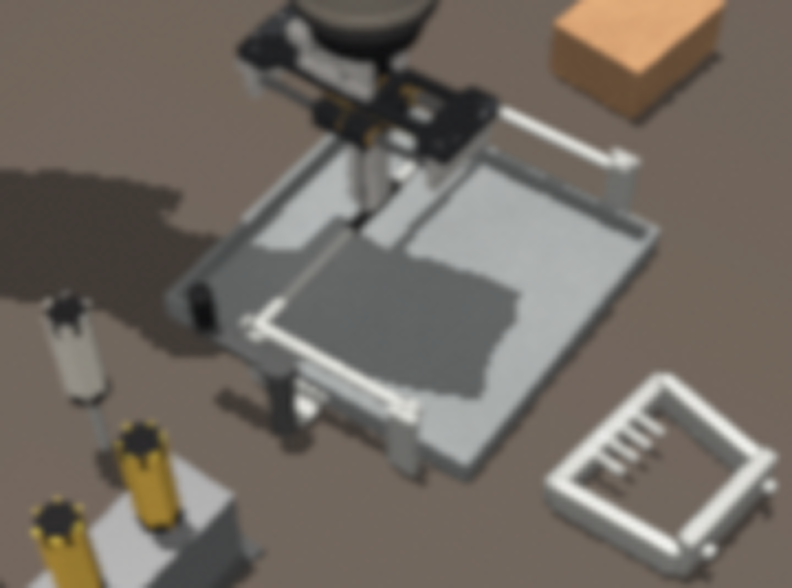

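View pics/w3.png

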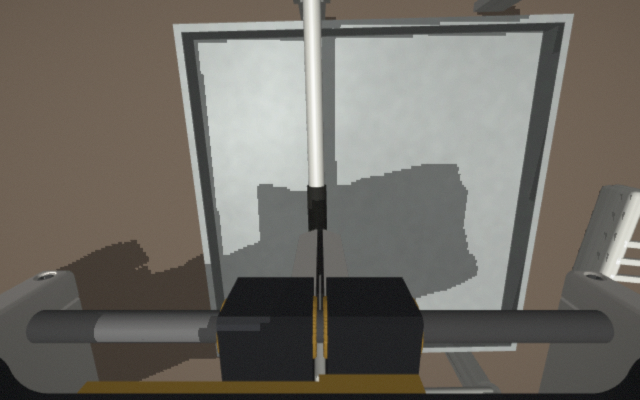

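Run:
```python
from h import *
im,d,K,E=snap('wrist'); P=cloud(d,K,E)
for v,u in((60,313),(120,315),(180,316),(200,317),(222,317),(235,320),(250,320),(265,320),(290,320),(200,304),(200,330)): print((u,v),P[v,u].round(4),d[v,u])
print(E.round(3).tolist(),K.round(1).tolist())
im,d,K,E=snap('scene'); P=cloud(d,K,E)
for (cx,cy) in((356,222),(320,265),(285,300),(262,322),(410,408)):
    u,v=int(220+cx/4.4),int(120+cy/4.2); print((cx,cy),P[v-1:v+2,u-1:u+2].reshape(-1,3).round(3)[[0,4,8]].tolist())
```

```text
(313, 60) [0.4941 0.3076 0.0715] 0.17028543
(315, 120) [0.4953 0.2752 0.0706] 0.17966507
(316, 180) [0.4959 0.2393 0.0705] 0.18912072
(317, 200) [0.4966 0.2269 0.0719] 0.19103377
(317, 222) [0.4966 0.2122 0.0716] 0.19515647
(320, 235) [0.4986 0.208  0.0833] 0.18498018
(320, 250) [0.4985 0.2084 0.1062] 0.1628022
(320, 265) [0.4985 0.208  0.1227] 0.14699176
(320, 290) [0.4985 0.2007 0.1329] 0.13902973
(304, 200) [0.4851 0.2092 0.006 ] 0.2592462
(330, 200) [0.5071 0.2094 0.0062] 0.2590706
[[1.0, 0.005, 0.001, 0.498], [0.005, -0.965, -0.262, 0.276], [-0.0, 0.262, -0.965, 0.256], [0.0, 0.0, 0.0, 1.0]] [[305.3, 0.0, 319.6], [0.0, 305.3, 201.3], [0.0, 0.0, 1.0]]
(356, 222) [[0.458, 0.223, 0.007], [0.497, 0.18, 0.073], [0.501, 0.18, 0.07]]
(320, 265) [[0.499, 0.13, 0.073], [0.503, 0.13, 0.071], [0.476, 0.166, 0.008]]
(285, 300) [[0.498, 0.091, 0.071], [0.501, 0.092, 0.068], [0.506, 0.091, 0.068]]
(262, 322) [[0.463, 0.102, 0.004], [0.502, 0.066, 0.071], [0.508, 0.064, 0.072]]
(410, 408) [[0.629, 0.065, 0.075], [0.632, 0.066, 0.071], [0.638, 0.064, 0.073]]
```

```bash
python3 -m handwheel '[[[0,0,-3,0,0,0],[0,0,-6,0,0,0],[0,0,-10,0,0,0],[0,0,-15,0,0,0],[0,0,-15,0,0,0]]]'
python3 - <<'E'
from h import *
im,d,K,E=snap('wrist'); P=cloud(d,K,E)
for v in range(100,300,15): 
    u=int(np.argmin(np.where(d[v,300:340]>0,d[v,300:340],9)))+300; print((u,v),P[v,u].round(4))
im,d,K,E=snap('scene'); P=cloud(d,K,E)
m=(abs(P[...,0]-.498)<.03)&(abs(P[...,1]-.198)<.025)&(P[...,2]>.03); print(P[m][np.argsort(P[m][:,2])][::6].round(3))
E
```

```text
time_s: 12.58
eef_pos: [0.4984, 0.1986, 0.0667]
eef_rot: [[-0.005, 1.0, 0.001], [1.0, 0.005, 0.001], [0.001, 0.001, -1.0]]
force: [0.8, 0.8, -0.3]
grip_width: 0.0002
grip_force: 0.0
(316, 100) [0.4961 0.2875 0.0719]
(314, 115) [0.4948 0.2785 0.0711]
(316, 130) [0.4961 0.2692 0.0712]
(317, 145) [0.4968 0.2597 0.0711]
(313, 160) [0.4942 0.25   0.0715]
(313, 175) [0.4942 0.2401 0.0718]
(317, 190) [0.4969 0.2301 0.0729]
(320, 205) [0.4989 0.2195 0.0722]
(315, 220) [0.4955 0.2088 0.0724]
(300, 235) [0.4872 0.2103 0.1045]
(323, 250) [0.5004 0.2101 0.1251]
(313, 265) [0.4956 0.2102 0.1423]
(326, 280) [0.5002 0.2342 0.1982]
(336, 295) [0.5025 0.2344 0.2059]
[[0.504 0.192 0.065]
 [0.502 0.21  0.067]
 [0.501 0.207 0.069]
 [0.503 0.182 0.07 ]
 [0.496 0.181 0.071]
 [0.497 0.191 0.072]
 [0.504 0.175 0.072]
 [0.501 0.186 0.074]
 [0.496 0.193 0.094]
 [0.49  0.19  0.102]
 [0.509 0.191 0.106]
 [0.511 0.194 0.109]
 [0.511 0.205 0.112]
 [0.509 0.191 0.115]
 [0.506 0.191 0.118]
 [0.502 0.19  0.121]
 [0.495 0.19  0.125]
 [0.511 0.205 0.127]
 [0.491 0.19  0.132]
 [0.485 0.192 0.135]
 [0.511 0.189 0.137]
 
[... 2260 characters left out ...]
0.537]
 [0.497 0.191 0.537]
 [0.491 0.18  0.538]
 [0.494 0.195 0.539]
 [0.495 0.179 0.539]
 [0.492 0.186 0.54 ]
 [0.479 0.214 0.541]
 [0.491 0.192 0.541]
 [0.487 0.193 0.542]
 [0.482 0.207 0.543]
 [0.488 0.185 0.544]
 [0.489 0.194 0.544]
 [0.487 0.186 0.545]
 [0.488 0.196 0.546]
 [0.485 0.192 0.547]
 [0.486 0.176 0.548]
 [0.483 0.176 0.549]
 [0.468 0.214 0.549]
 [0.478 0.205 0.55 ]
 [0.475 0.206 0.551]
 [0.476 0.2   0.552]
 [0.475 0.197 0.553]
 [0.475 0.201 0.553]
 [0.478 0.19  0.554]
 [0.48  0.185 0.555]
 [0.478 0.177 0.556]
 [0.477 0.189 0.557]
 [0.477 0.178 0.557]
 [0.473 0.191 0.559]
 [0.477 0.182 0.561]
 [0.472 0.181 0.561]
 [0.469 0.192 0.562]
 [0.469 0.184 0.563]
 [0.47  0.184 0.566]]
```

```bash
python3 -m handwheel '[[[0,0,-20,0,0,0],[0,0,-50,0,0,0],[0,0,-80,0,0,0],[0,0,-80,0,0,0],[0,0,-80,0,0,0]]]'
python3 - <<'E'
from h import *
for c in('scene','wrist','top'):
    im,d,K,E=snap(c); P=cloud(d,K,E); p=bot.observe()['eef_pos']
    m=(d>0)&(abs(P[...,0]-p[0])<.03)&(abs(P[...,1]-p[1])<.025)&(P[...,2]>.085); q=np.sort(P[m][:,2]); print(c,p.round(4),q[:12].round(3), len(q))
    if c=='scene': cv2.imwrite('pics/s4.png',cv2.resize(im[120:240,240:360],None,fx=5,fy=5,interpolation=2))
E
```

```text
time_s: 13.1
eef_pos: [0.4986, 0.1989, 0.1468]
eef_rot: [[-0.005, 1.0, 0.002], [1.0, 0.005, 0.002], [0.002, 0.002, -1.0]]
force: [-1.0, 0.2, -0.5]
grip_width: 0.0004
grip_force: 0.0
scene [0.4979 0.1985 0.1456] [0.175 0.176 0.179 0.179 0.18  0.18  0.182 0.183 0.183 0.184 0.184 0.185] 911
wrist [0.4974 0.1983 0.1449] [0.171 0.172 0.172 0.172 0.172 0.172 0.173 0.173 0.173 0.173 0.173 0.173] 11334
top [0.4973 0.1981 0.1446] [0.562 0.569 0.576 0.577 0.578 0.578 0.578 0.578 0.579 0.579 0.579 0.58 ] 890
```

View pics/s4.png

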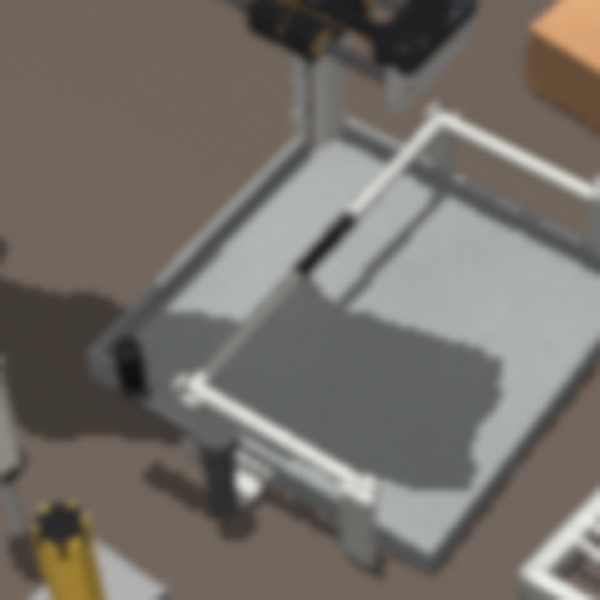

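The closed fingertips sit about 27 mm higher than the reported TCP, according to both the scene and wrist depth. They shut just above the bar, so I'll allow for that and grasp again.

```bash
python3 -m handwheel '[[[0,0,10,0,0,0],[0,0,20,0,0,0],[0,0,20,0,0,0],[0,0,20,0,0,0],[0,0,20,0,0,0],[0,0,20,0,0,0],[0,0,20,0,0,0],[0,0,40,0,0,0],[0,0,60,0,0,0],[0,0,60,0,0,0]]]' 0; python3 -m handwheel '[[[0,-1,15,0,0,0],[0,-1,30,0,0,0],[0,-1,45,0,0,0],[0,-1,55,0,0,0],[0,-1,62,0,0,0],[0,-1,62,0,0,0],[0,-1,62,0,0,0]]]'; python3 -m handwheel '[[[0,0,0,0,0,0],[0,0,0,0,0,0],[0,0,0,0,0,0],[0,0,0,0,0,0],[0,0,0,0,0,0],[0,0,0,0,0,0],[0,0,0,0,0,0],[0,0,0,0,0,0],[0,0,0,0,0,0],[0,0,0,0,0,0]]]' 1
```

```text
time_s: 14.08
eef_pos: [0.4963, 0.1977, 0.0831]
eef_rot: [[-0.005, 1.0, -0.003], [1.0, 0.005, -0.002], [-0.002, -0.003, -1.0]]
force: [-0.8, 0.0, -0.8]
grip_width: 0.0468
grip_force: 0.0
time_s: 14.67
eef_pos: [0.4971, 0.1983, 0.0239]
eef_rot: [[-0.005, 1.0, 0.0], [1.0, 0.005, -0.0], [-0.0, 0.0, -1.0]]
force: [-0.0, -0.3, -0.3]
grip_width: 0.0471
grip_force: 0.0
time_s: 15.5
eef_pos: [0.4966, 0.1984, 0.0236]
eef_rot: [[-0.005, 1.0, -0.001], [1.0, 0.005, 0.0], [0.0, -0.001, -1.0]]
force: [-3.3, 1.1, 6.7]
grip_width: 0.0114
grip_force: 30.0
```

```bash
python3 -m handwheel '[[[0,0.5,-12,0,0,0],[0,2,-23,0,0,0],[0,4.5,-34.5,0,0,0],[0,8.5,-46,0,0,0],[0,13,-56.5,0,0,0],[0,18.5,-67,0,0,0],[0,25,-76.5,0,0,0],[0,32.5,-85.5,0,0,0],[0,40.5,-94,0,0,0],[0,49,-102,0,0,0]]]'; python3 -m handwheel '[[[0,9.5,-7,0,0,0],[0,19.5,-13,0,0,0],[0,30,-18,0,0,0],[0,41,-22,0,0,0],[0,52.5,-25,0,0,0],[0,64,-27,0,0,0],[0,75.5,-28,0,0,0],[0,87,-28,0,0,0],[0,99,-27,0,0,0],[0,110,-25,0,0,0]]]'; python3 -m handwheel '[[[0,0,0,0,0,0],[0,0,0,0,0,0],[0,0,0,0,0,0]]]'
```

```text
time_s: 16.33
eef_pos: [0.5413, 0.1995, 0.1262]
eef_rot: [[-0.007, 1.0, -0.009], [1.0, 0.007, 0.0], [0.0, -0.009, -1.0]]
force: [-28.1, 2.4, 24.0]
grip_width: 0.0111
grip_force: 30.0
time_s: 17.17
eef_pos: [0.6565, 0.2001, 0.1515]
eef_rot: [[-0.006, 1.0, 0.0], [1.0, 0.006, 0.001], [0.001, 0.0, -1.0]]
force: [-2.1, 4.4, 5.4]
grip_width: 0.0113
grip_force: 30.0
time_s: 17.42
eef_pos: [0.6569, 0.1998, 0.1512]
eef_rot: [[-0.005, 1.0, 0.002], [1.0, 0.005, 0.001], [0.001, 0.002, -1.0]]
force: [1.6, 5.1, 2.6]
grip_width: 0.0115
grip_force: 30.1
```

```bash
python3 -m handwheel '[[[0,0,0,0,0,0],[0,0,0,0,0,0],[0,0,0,0,0,0],[0,0,-10,0,0,0],[0,0,-30,0,0,0],[0,0,-60,0,0,0],[0,-20,-95,0,0,0],[-30,-40,-130,0,0,0],[-65,-60,-150,0,0,0],[-100,-80,-160,0,0,0]]]' 0.2; python3 go.py 557 -229 240 0 45 557 -229 195 0 45
```

```text
time_s: 18.25
eef_pos: [0.5816, 0.1076, 0.3102]
eef_rot: [[-0.006, 1.0, 0.003], [1.0, 0.006, 0.001], [0.001, 0.003, -1.0]]
force: [0.4, -0.5, 0.3]
grip_width: 0.0377
grip_force: 0.0
[-336.4  -26.9   69.9] [0.    0.784 0.007]
[-336.5  -27.   114.9] [0.    0.784 0.007]
```

```bash
python3 -m handwheel '[[[-34,-3,0,0,0.08,0],[-68,-6,0,0,0.16,0],[-102,-9,0,0,0.24,0],[-136,-12,0,0,0.32,0],[-170,-15,0,0,0.4,0],[-204,-18,0,0,0.48,0],[-238,-21,0,0,0.56,0],[-272,-24,0,0,0.64,0],[-306,-27,10,0,0.72,0],[-336,-27,30,0,0.784,0]]]' 0.1; python3 -m handwheel '[[[0,0,0,0,0,0],[0,0,0,0,0,0],[0,0,0,0,0,0]]]'; python3 go.py 557 -229 195 0 45
python3 - <<'E'
from h import *
s=bot.observe(); print(s['qpos'])
im,d,K,E=snap('wrist','w5.png'); P=cloud(d,K,E)
hsv=cv2.cvtColor(im,cv2.COLOR_BGR2HSV)
ye=(hsv[...,0]>15)&(hsv[...,0]<32)&(hsv[...,1]>120)&(P[...,2]>.09)&(d>0)&(P[...,2]<.2)&(P[...,1]<-.05)&(P[...,1]>-.25)
n,l,st,c=cv2.connectedComponentsWithStats(ye.astype(np.uint8))
for i in range(1,n):
    if st[i,4]>60: q=P[l==i]; print(st[i],q.min(0).round(3),q.max(0).round(3),np.median(q,0).round(3))
# fingertips in the tool frame
T=(P-s['eef_pos'])@np.array(s['eef_rot']).reshape(3,3)
m=(d>0)&(abs(T[...,0])<.03)&(abs(T[...,1])<.05)&(T[...,2]>-.09)&(T[...,2]<.03); q=np.sort(T[m][:,2]);print('tip tool z',q[-8:].round(3),len(q))
print('finger x',np.median(T[m],0).round(3))
E
```

```text
time_s: 19.08
eef_pos: [0.5556, -0.232, 0.2793]
eef_rot: [[-0.005, 1.0, 0.0], [0.707, 0.003, 0.708], [0.708, 0.004, -0.707]]
force: [1.7, 0.9, 1.4]
grip_width: 0.0422
grip_force: 0.0
time_s: 19.33
eef_pos: [0.5563, -0.2285, 0.2774]
eef_rot: [[-0.003, 1.0, -0.004], [0.708, 0.005, 0.706], [0.706, -0.0, -0.708]]
force: [0.0, 0.8, 1.6]
grip_width: 0.0427
grip_force: 0.0
[-58.6   0.8  58. ] [-0.004  0.002  0.003]
[ 16.00246468  36.1261191   34.02939067  82.65469768 -46.82177638
 104.61658494  55.05235089]
[309 164  25  50 778] [ 0.544 -0.162  0.092] [ 0.573 -0.095  0.181] [ 0.558 -0.112  0.147]
[307 216  27  44 677] [ 0.543 -0.185  0.09 ] [ 0.572 -0.165  0.182] [ 0.556 -0.182  0.146]
tip tool z [-0.026 -0.026 -0.026 -0.026 -0.026 -0.026 -0.026 -0.025] 3564
finger x [ 0.012  0.022 -0.068]
```

View pics/w5.png

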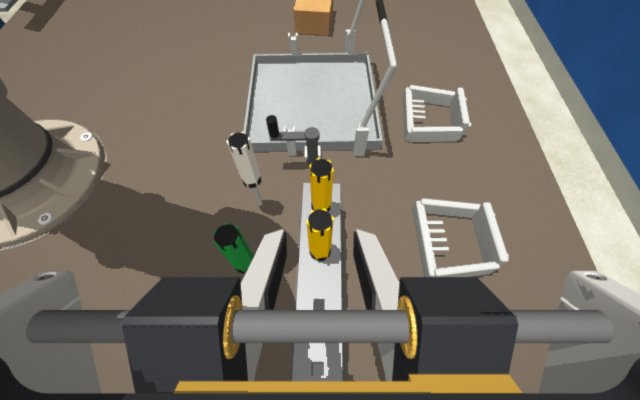

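The wrist view shows both yellow handles, at (321,186) and (319,235), between the open fingers. The bail is up on the right and the lock is open at (272,127). I'll go in on the near (-y) driver.

```bash
python3 -m handwheel '[[[-20,1,10,0,0,0],[-45,1,30,0,0,0],[-58,1,55,0,0,0],[-58.5,1,80,0,0,0],[-58.5,1,105,0,0,0],[-58.5,1,130,0,0,0],[-58.5,1,150,0,0,0],[-58.5,1,165,0,0,0],[-58.5,1,177,0,0,0],[-58.5,1,177,0,0,0]]]' 0; python3 -m handwheel '[[[0,0,0,0,0,0],[0,0,0,0,0,0],[0,0,0,0,0,0],[0,0,0,0,0,0],[0,0,0,0,0,0],[0,0,0,0,0,0],[0,0,0,0,0,0]]]' 1
```

```text
time_s: 20.22
eef_pos: [0.5572, -0.1418, 0.1108]
eef_rot: [[-0.006, 1.0, -0.005], [0.707, 0.008, 0.707], [0.707, 0.001, -0.707]]
force: [0.5, 0.2, -0.4]
grip_width: 0.0473
grip_force: 0.0
time_s: 20.8
eef_pos: [0.5571, -0.1453, 0.1113]
eef_rot: [[-0.004, 1.0, -0.002], [0.708, 0.004, 0.706], [0.706, 0.001, -0.708]]
force: [-0.6, -1.7, 6.0]
grip_width: 0.0282
grip_force: 29.9
```

```bash
python3 -m handwheel '[[[6,0,-6,0,0,0],[14,0,-14,0,0,0],[24,0,-24,0,0,0],[36,0,-36,0,0,0],[50,0,-50,0,0,0],[64,0,-64,0,0,0],[80,0,-80,0,0,0],[98,0,-98,0,0,0],[118,0,-118,0,0,0],[134,0,-134,0,0,0]]]'; python3 -m handwheel '[[[0,0,0,0,0,0],[0,0,0,0,0,0]]]'; python3 go.py 470 190 250 1 -45;  python3 go.py 557 -100 330 0 0; python3 -c "
from h import *;print(bot.observe()['qpos'])"
```

```text
time_s: 21.63
eef_pos: [0.5567, -0.1446, 0.304]
eef_rot: [[-0.005, 1.0, -0.002], [0.709, 0.005, 0.705], [0.705, 0.002, -0.709]]
force: [0.1, 0.3, -0.9]
grip_width: 0.0281
grip_force: 29.9
time_s: 21.8
eef_pos: [0.557, -0.1447, 0.3026]
eef_rot: [[-0.006, 1.0, -0.001], [0.709, 0.005, 0.705], [0.705, 0.003, -0.709]]
force: [-0.8, 0.1, -1.3]
grip_width: 0.0282
grip_force: 29.9
[200.8 -85.5 273.4] [ 0.004 -1.568 -0.014]
[51.   0.3 12.1] [ 0.001 -0.783  0.006]
[  8.6009805   29.37603514  33.87007547  89.33454388 -47.16538091
 100.63514251  49.90183937]
```

```bash
python3 go.py 530 -30 335 0 18 500 80 335 0 -5
```

```text
[104.4 -26.4  58. ] [ 0.    -0.468  0.006]
[182.5 -55.8 135.6] [ 0.001 -0.87   0.006]
```

```bash
python3 -m handwheel '[[[20,-5,0,0,-0.08,0],[40,-10,12,0,-0.17,0],[60,-15,24,0,-0.26,0],[82,-20,40,0,-0.36,0],[104,-26,58,0,-0.46,0],[120,-32,73,0,-0.55,0],[136,-38,88,0,-0.64,0],[152,-44,104,0,-0.73,0],[168,-50,120,0,-0.82,0],[182,-56,135,0,-0.87,0]]]'; python3 go.py 455 191 250 0 -45 455 191 95 0 -45
```

```text
time_s: 22.63
eef_pos: [0.4989, 0.0826, 0.3336]
eef_rot: [[-0.008, 1.0, 0.003], [0.996, 0.009, -0.09], [-0.09, 0.002, -0.996]]
force: [1.4, 0.9, -1.8]
grip_width: 0.0283
grip_force: 29.9
[115.9 -43.1  73.4] [ 0.006 -0.695  0.007]
[129.9 -43.5 227.8] [ 0.006 -0.695  0.007]
```

```bash
python3 -m handwheel '[[[20,-6,0,0,-0.09,0],[40,-14,5,0,-0.18,0],[60,-22,15,0,-0.27,0],[80,-30,25,0,-0.36,0],[95,-37,40,0,-0.45,0],[105,-43,50,0,-0.54,0],[112,-43,60,0,-0.62,0],[116,-43,73,0,-0.695,0],[120,-43,110,0,-0.695,0],[123,-43,140,0,-0.695,0]]]'; python3 -m handwheel '[[[0,0,0,0,0,0],[0,0,0,0,0,0]]]';  python3 go.py 455 191 -5 0 -45
python3 - <<'E'
from h import *
s=bot.observe(); print(s['qpos'],s['grip_width'])
im,d,K,E=snap('scene','s6.png'); P=cloud(d,K,E)
hsv=cv2.cvtColor(im,cv2.COLOR_BGR2HSV)
ye=(hsv[...,0]>15)&(hsv[...,0]<32)&(hsv[...,1]>110)&(d>0)&(P[...,0]>.3)&(P[...,0]<.7)&(P[...,1]<.4)&(P[...,1]>-.3)
n,l,st,c=cv2.connectedComponentsWithStats(ye.astype(np.uint8))
for i in range(1,n):
    if st[i,4]>20: q=P[l==i]; print(st[i],q.min(0).round(3),q.max(0).round(3),np.median(q,0).round(3))
cv2.imwrite('pics/s6.png',cv2.resize(im[100:260,200:360],None,fx=3.7,fy=3.7,interpolation=2))
E
```

```text
time_s: 23.47
eef_pos: [0.4553, 0.1907, 0.1803]
eef_rot: [[-0.006, 1.0, 0.004], [0.709, 0.007, -0.705], [-0.705, -0.001, -0.709]]
force: [0.8, -1.4, -0.9]
grip_width: 0.0285
grip_force: 29.9
time_s: 23.63
eef_pos: [0.4557, 0.1891, 0.1829]
eef_rot: [[-0.005, 1.0, 0.002], [0.708, 0.005, -0.706], [-0.706, -0.002, -0.708]]
force: [0.3, 0.1, -0.4]
grip_width: 0.0281
grip_force: 29.9
[134.   -0.4 131.7] [ 0.002 -0.001  0.005]
[-59.7020263   28.85364636  11.21056511 101.09554776  22.90080629
  86.55735363 -56.77237578] 0.028050457105549292
[299  87  25  15  86] [0.419 0.268 0.269] [0.496 0.314 0.312] [0.464 0.285 0.303]
[281 118  22  26 208] [ 0.339  0.161 -0.001] [0.472 0.335 0.227] [0.46  0.192 0.221]
[246 224  15  22 188] [ 0.457 -0.116 -0.004] [ 0.574 -0.049  0.181] [ 0.567 -0.11   0.137]
```

View pics/s6.png

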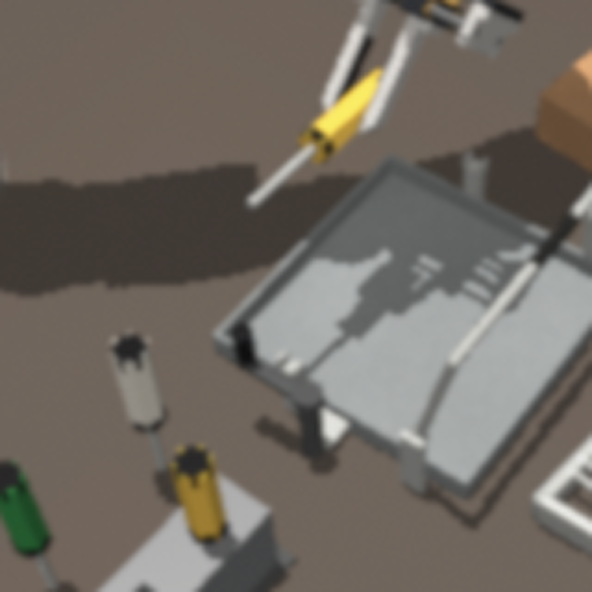

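The driver is held level over the tray, crop (345,115), with its butt toward +y. I'll lower it straight down.

```bash
python3 -m handwheel '[[[14,0,14,0,0,0],[30,0,30,0,0,0],[48,0,48,0,0,0],[66,0,66,0,0,0],[84,0,84,0,0,0],[100,0,99,0,0,0],[114,0,112,0,0,0],[124,0,122,0,0,0],[130,0,128,0,0,0],[132,0,130,0,0,0]]]'; python3 -m handwheel '[[[0,0,0,0,0,0],[0,0,0,0,0,0]]]'
```

```text
time_s: 24.52
eef_pos: [0.4566, 0.1923, -0.0021]
eef_rot: [[-0.003, 1.0, 0.004], [0.71, 0.005, -0.704], [-0.704, 0.0, -0.71]]
force: [0.3, 0.5, -0.6]
grip_width: 0.0283
grip_force: 29.9
time_s: 24.68
eef_pos: [0.4567, 0.1924, -0.0013]
eef_rot: [[-0.003, 1.0, 0.004], [0.711, 0.005, -0.703], [-0.703, 0.001, -0.711]]
force: [0.1, -0.1, -0.6]
grip_width: 0.0279
grip_force: 29.9
```

```bash
python3 -m handwheel '[[[2,0,2,0,0,0],[3.5,0,3.5,0,0,0],[3.5,0,3.5,0,0,0]]]'; python3 -m handwheel '[[[0,0,0,0,0,0],[0,0,0,0,0,0],[0,0,0,0,0,0],[0,0,0,0,0,0],[0,0,-5,0,0,0],[0,0,-20,0,0,0],[0,0,-45,0,0,0],[0,0,-80,0,0,0],[0,0,-120,0,0,0],[0,0,-150,0,0,0]]]' 0; python3 go.py 530 20 310 0 0 557 -100 310 0 20
```

```text
time_s: 24.93
eef_pos: [0.4562, 0.1921, -0.0072]
eef_rot: [[-0.003, 1.0, 0.004], [0.71, 0.005, -0.704], [-0.704, 0.0, -0.71]]
force: [0.5, 0.2, -0.3]
grip_width: 0.0283
grip_force: 29.9
time_s: 25.77
eef_pos: [0.4555, 0.3002, 0.1016]
eef_rot: [[-0.004, 1.0, 0.004], [0.711, 0.006, -0.703], [-0.703, 0.0, -0.711]]
force: [0.2, 0.3, -0.3]
grip_width: 0.047
grip_force: 0.0
[-346.1   73.    48.9] [0.002 0.779 0.005]
[-431.5   99.3  133.4] [0.002 1.128 0.006]
```

```bash
python3 -m handwheel '[[[-10,0,-40,0,0,0],[-40,5,-70,0,0.05,0],[-75,10,-70,0,0.14,0],[-115,18,-55,0,0.23,0],[-155,28,-40,0,0.32,0],[-195,38,-20,0,0.41,0],[-235,48,0,0,0.5,0],[-270,58,15,0,0.6,0],[-310,66,32,0,0.69,0],[-346,73,49,0,0.78,0]]]'
python3 - <<'E'
from h import *
im,d,K,E=snap('scene'); P=cloud(d,K,E)
hsv=cv2.cvtColor(im,cv2.COLOR_BGR2HSV)
ye=(hsv[...,0]>15)&(hsv[...,0]<32)&(hsv[...,1]>110)&(d>0)&(P[...,0]>.35)&(P[...,0]<.7)&(P[...,1]<.4)&(P[...,1]>-.3)&(P[...,2]<.2)
n,l,st,c=cv2.connectedComponentsWithStats(ye.astype(np.uint8))
for i in range(1,n):
    if st[i,4]>20: q=P[l==i]; print(st[i],np.percentile(q,3,0).round(3),np.percentile(q,97,0).round(3),np.median(q,0).round(3))
cv2.imwrite('pics/s7.png',cv2.resize(im[100:260,200:360],None,fx=3.7,fy=3.7,interpolation=2))
E
python3 go.py 557 -160 280 0 45
```

```text
time_s: 26.6
eef_pos: [0.5283, 0.0264, 0.307]
eef_rot: [[-0.006, 1.0, 0.005], [1.0, 0.006, 0.005], [0.005, 0.005, -1.0]]
force: [1.4, 0.9, 0.1]
grip_width: 0.0469
grip_force: 0.0
[286 160  21  22 187] [0.448 0.166 0.018] [0.469 0.252 0.034] [0.461 0.208 0.029]
[246 223  15  23 201] [ 0.473 -0.116 -0.001] [ 0.573 -0.061  0.18 ] [ 0.567 -0.109  0.138]
[-173.8   27.2   28.7] [0.01  0.776 0.   ]
```

View pics/s7.png

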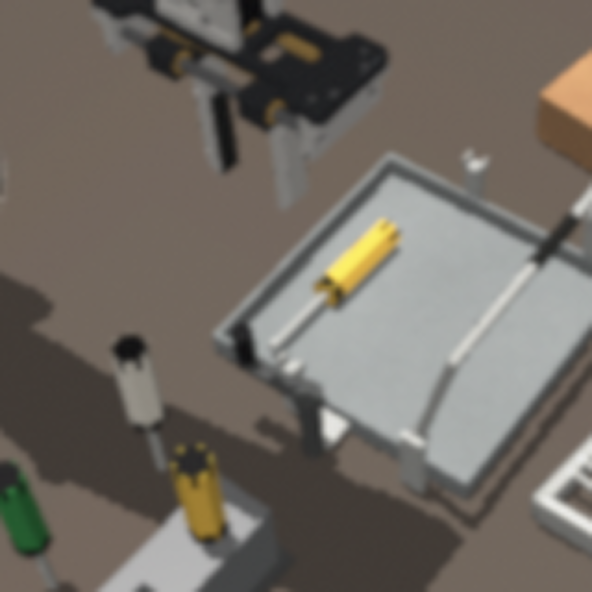

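The first driver lies flat in the tray, crop (360,262), with its tip at (275,345). Now the second, still in its well at (200,495).

```bash
python3 -m handwheel '[[[-20,3,0,0,0.08,0],[-40,6,0,0,0.16,0],[-60,9,0,0,0.24,0],[-80,12,0,0,0.32,0],[-100,16,0,0,0.4,0],[-120,20,2,0,0.48,0],[-140,24,6,0,0.57,0],[-158,27,12,0,0.66,0],[-174,27,20,0,0.74,0],[-174,27,29,0,0.776,0]]]'; python3 -m handwheel '[[[0,0,0,0,0,0],[0,0,0,0,0,0],[0,0,0,0,0,0]]]'
python3 - <<'E'
from h import *
im,d,K,E=snap('wrist'); P=cloud(d,K,E)
hsv=cv2.cvtColor(im,cv2.COLOR_BGR2HSV)
ye=(hsv[...,0]>15)&(hsv[...,0]<32)&(hsv[...,1]>120)&(P[...,2]>.02)&(d>0)&(P[...,2]<.2)&(P[...,1]<.3)&(P[...,1]>-.25)
n,l,st,c=cv2.connectedComponentsWithStats(ye.astype(np.uint8))
for i in range(1,n):
    if st[i,4]>60: q=P[l==i]; print(st[i],q.min(0).round(3),q.max(0).round(3),np.median(q,0).round(3))
E
python3 go.py 557 -159 195 0 45 557 -74.4 110.4 0 45
```

```text
time_s: 27.48
eef_pos: [0.555, -0.1499, 0.2736]
eef_rot: [[0.002, 1.0, -0.002], [0.712, -0.0, 0.702], [0.702, -0.003, -0.712]]
force: [1.0, -0.6, 0.2]
grip_width: 0.0471
grip_force: 0.0
time_s: 27.73
eef_pos: [0.5562, -0.1447, 0.2764]
eef_rot: [[-0.005, 1.0, -0.004], [0.715, 0.007, 0.699], [0.699, 0.001, -0.715]]
force: [0.2, -0.3, 0.4]
grip_width: 0.0468
grip_force: 0.0
[261  98  18  39 503] [0.44  0.164 0.02 ] [0.469 0.262 0.034] [0.457 0.209 0.03 ]
[309 230  26  40 607] [ 0.545 -0.116  0.083] [ 0.573 -0.097  0.181] [ 0.559 -0.113  0.144]
[-67.6   0.4  48.4] [-0.004  0.012  0.006]
[-66.2   0.9 168. ] [-0.004  0.012  0.006]
```

```bash
python3 -m handwheel '[[[-25,1,5,0,0,0],[-50,1,20,0,0.01,0],[-66,1,45,0,0.01,0],[-66,1,70,0,0.01,0],[-66,1,95,0,0.01,0],[-66,1,120,0,0.01,0],[-66,1,140,0,0.01,0],[-66,1,156,0,0.01,0],[-66,1,168,0,0.01,0],[-66,1,168,0,0.01,0]]]' 0; python3 -m handwheel '[[[0,0,0,0,0,0],[0,0,0,0,0,0],[0,0,0,0,0,0],[0,0,0,0,0,0],[0,0,0,0,0,0],[0,0,0,0,0,0],[0,0,0,0,0,0]]]' 1
```

```text
time_s: 28.62
eef_pos: [0.5565, -0.0722, 0.1093]
eef_rot: [[-0.006, 1.0, -0.006], [0.707, 0.009, 0.707], [0.707, 0.0, -0.707]]
force: [-0.4, 0.4, -0.3]
grip_width: 0.047
grip_force: 0.0
time_s: 29.2
eef_pos: [0.557, -0.0759, 0.1101]
eef_rot: [[-0.004, 1.0, -0.002], [0.707, 0.004, 0.707], [0.707, 0.001, -0.707]]
force: [0.6, -2.1, 7.0]
grip_width: 0.0278
grip_force: 30.0
```

```bash
python3 -m handwheel '[[[6,0,-6,0,0,0],[14,0,-14,0,0,0],[24,0,-24,0,0,0],[36,0,-36,0,0,0],[50,0,-50,0,0,0],[64,0,-64,0,0,0],[80,0,-80,0,0,0],[98,0,-98,0,0,0],[118,0,-118,0,0,0],[134,0,-134,0,0,0]]]'; python3 -m handwheel '[[[0,0,0,0,0,0],[0,0,0,0,0,0]]]'; python3 go.py 535 30 330 0 5 525 191 250 0 -45
```

```text
time_s: 30.03
eef_pos: [0.5563, -0.0755, 0.3025]
eef_rot: [[-0.005, 1.0, -0.002], [0.708, 0.005, 0.706], [0.706, 0.002, -0.708]]
force: [-0.5, 0.1, -1.2]
grip_width: 0.0281
grip_force: 30.0
time_s: 30.2
eef_pos: [0.5567, -0.0755, 0.3012]
eef_rot: [[-0.006, 1.0, -0.001], [0.708, 0.005, 0.706], [0.706, 0.003, -0.708]]
force: [-0.5, -0.5, -1.9]
grip_width: 0.0279
grip_force: 30.0
[ 95.2 -21.   54.1] [ 0.001 -0.697  0.006]
[152.8 -30.5 224.5] [ 0.004 -1.569  0.005]
```

```bash
python3 -m handwheel '[[[10,-2,0,0,-0.08,0],[20,-4,4,0,-0.16,0],[32,-6,10,0,-0.25,0],[46,-9,18,0,-0.34,0],[60,-12,28,0,-0.43,0],[74,-15,38,0,-0.52,0],[86,-18,47,0,-0.61,0],[95,-21,56,0,-0.69,0],[104,-24,74,0,-0.78,0],[112,-27,92,0,-0.87,0]]]'; python3 go.py 518 191 330 0 -45 518 191 180 0 -45
```

```text
time_s: 31.03
eef_pos: [0.5288, 0.0693, 0.3139]
eef_rot: [[-0.004, 1.0, 0.004], [0.996, 0.004, -0.088], [-0.088, 0.004, -0.996]]
force: [1.1, 0.7, -1.6]
grip_width: 0.0274
grip_force: 30.0
[119.8 -10.2 -26.8] [ 0.005 -0.697  0.002]
[133.  -10.8 122.6] [ 0.005 -0.697  0.002]
```

```bash
python3 -m handwheel '[[[15,-1,-5,0,-0.09,0],[30,-3,-10,0,-0.18,0],[48,-4,-15,0,-0.27,0],[66,-6,-20,0,-0.36,0],[84,-8,-20,0,-0.45,0],[100,-10,-15,0,-0.54,0],[115,-11,0,0,-0.63,0],[125,-11,35,0,-0.697,0],[130,-11,75,0,-0.697,0],[132,-11,110,0,-0.697,0]]]'; python3 -m handwheel '[[[0,0,0,0,0,0],[0,0,0,0,0,0],[0,0,0,0,0,0]]]';  python3 go.py 518 191 -5 0 -45
python3 - <<'E'
from h import *
im,d,K,E=snap('scene'); P=cloud(d,K,E)
hsv=cv2.cvtColor(im,cv2.COLOR_BGR2HSV)
ye=(hsv[...,0]>15)&(hsv[...,0]<32)&(hsv[...,1]>110)&(d>0)&(P[...,0]>.35)&(P[...,0]<.7)&(P[...,1]<.4)&(P[...,1]>-.3)&(P[...,2]<.26)
n,l,st,c=cv2.connectedComponentsWithStats(ye.astype(np.uint8))
for i in range(1,n):
    if st[i,4]>20: q=P[l==i]; print(st[i],np.percentile(q,3,0).round(3),np.percentile(q,97,0).round(3),np.median(q,0).round(3))
cv2.imwrite('pics/s8.png',cv2.resize(im[100:260,200:360],None,fx=3.7,fy=3.7,interpolation=2))
E
```

```text
time_s: 31.87
eef_pos: [0.5158, 0.1925, 0.1884]
eef_rot: [[-0.008, 1.0, 0.004], [0.708, 0.008, -0.706], [-0.706, -0.003, -0.708]]
force: [0.3, 1.0, -1.2]
grip_width: 0.0277
grip_force: 30.0
time_s: 32.12
eef_pos: [0.5179, 0.191, 0.1941]
eef_rot: [[-0.002, 1.0, 0.004], [0.71, 0.004, -0.704], [-0.704, 0.001, -0.71]]
force: [-0.4, -0.1, 0.6]
grip_width: 0.0275
grip_force: 30.0
[140.2  -0.2 141.4] [ 0.004 -0.004  0.002]
[298 124  22  26 231] [0.49  0.165 0.186] [0.533 0.265 0.236] [0.521 0.198 0.232]
[286 160  22  22 196] [0.433 0.166 0.007] [0.47  0.255 0.035] [0.461 0.21  0.029]
```

View pics/s8.png

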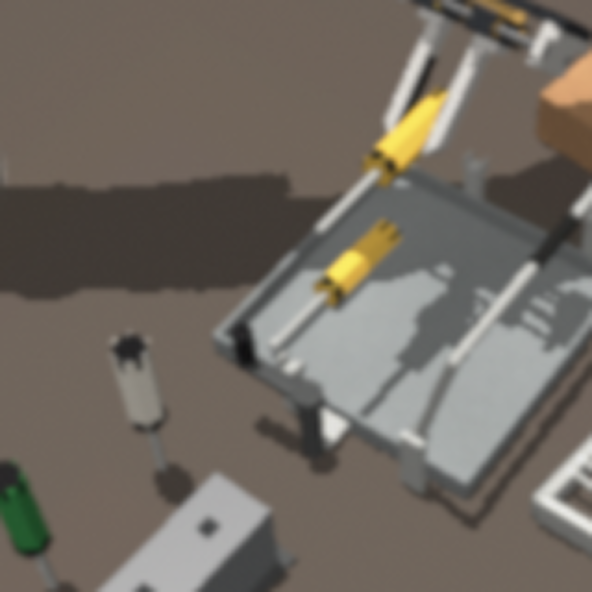

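The second driver is held level beside the first, crop (405,135), and the two top wells are empty. I'll lower and release it.

```bash
python3 -m handwheel '[[[16,0,16,0,0,0],[33,0,33,0,0,0],[51,0,51,0,0,0],[69,0,69,0,0,0],[87,0,87,0,0,0],[104,0,104,0,0,0],[118,0,118,0,0,0],[129,0,129,0,0,0],[137,0,137,0,0,0],[141,0,142,0,0,0]]]'; python3 -m handwheel '[[[0,0,0,0,0,0],[0,0,0,0,0,0]]]'
```

```text
time_s: 33.0
eef_pos: [0.5177, 0.1915, -0.0078]
eef_rot: [[-0.003, 1.0, 0.004], [0.71, 0.005, -0.704], [-0.704, 0.001, -0.71]]
force: [-14.6, 18.2, 48.0]
grip_width: 0.0278
grip_force: 32.5
time_s: 33.17
eef_pos: [0.5179, 0.1915, -0.0072]
eef_rot: [[-0.003, 1.0, 0.004], [0.71, 0.005, -0.704], [-0.704, 0.001, -0.71]]
force: [0.5, -0.0, -1.5]
grip_width: 0.0277
grip_force: 30.0
```

```bash
python3 -m handwheel '[[[0,0,0,0,0,0],[0,0,0,0,0,0],[0,0,0,0,0,0],[0,0,0,0,0,0],[0,0,-5,0,0,0],[0,0,-20,0,0,0],[0,0,-45,0,0,0],[0,0,-80,0,0,0],[0,0,-120,0,0,0],[0,0,-150,0,0,0]]]' 0; python3 go.py 657 200 230 0 0 657 200 180 0 0
```

```text
time_s: 34.0
eef_pos: [0.5165, 0.2992, 0.1007]
eef_rot: [[-0.004, 1.0, 0.004], [0.711, 0.006, -0.703], [-0.703, 0.0, -0.711]]
force: [0.5, 1.3, -0.4]
grip_width: 0.0468
grip_force: 0.0
[-162.   140.   -21.5] [0.002 0.78  0.005]
[-126.9  140.    14. ] [0.002 0.78  0.005]
```

```bash
python3 -m handwheel '[[[0,0,-40,0,0.05,0],[0,0,-80,0,0.13,0],[-20,5,-110,0,0.22,0],[-50,25,-125,0,0.31,0],[-80,50,-120,0,0.4,0],[-110,75,-105,0,0.49,0],[-135,100,-90,0,0.58,0],[-160,125,-75,0,0.67,0],[-185,140,-55,0,0.75,0],[-195,140,-50,0,0.78,0]]]'; python3 -m handwheel '[[[0,0,0,0,0,0],[0,0,0,0,0,0],[0,0,0,0,0,0]]]'
python3 - <<'E'
from h import *
im,d,K,E=snap('scene'); P=cloud(d,K,E)
hsv=cv2.cvtColor(im,cv2.COLOR_BGR2HSV)
ye=(hsv[...,0]>15)&(hsv[...,0]<32)&(hsv[...,1]>110)&(d>0)&(P[...,0]>.35)&(P[...,0]<.7)&(P[...,1]<.4)&(P[...,1]>-.4)&(P[...,2]<.26)
n,l,st,c=cv2.connectedComponentsWithStats(ye.astype(np.uint8))
for i in range(1,n):
    if st[i,4]>20: q=P[l==i]; print(st[i],np.percentile(q,3,0).round(3),np.percentile(q,97,0).round(3),np.median(q,0).round(3))
cv2.imwrite('pics/s9.png',cv2.resize(im[100:300,180:380],None,fx=3,fy=3,interpolation=2))
m=(d>0)&(P[...,2]>.175)&(P[...,2]<.215)&(P[...,0]>.6)&(P[...,0]<.72)&(abs(P[...,1]-.2)<.1); print('bar',m.sum(),np.median(P[m],0).round(3))
im,d,K,E=snap('wrist'); P=cloud(d,K,E)
m=(d>0)&(P[...,2]>.17)&(P[...,2]<.215)&(P[...,0]>.6)&(P[...,0]<.72)&(abs(P[...,1]-.25)<.06); print('bar w',m.sum(),np.median(P[m],0).round(3),P[m].max(0))
E
python3 go.py 657 200 151 0 0
```

```text
time_s: 34.83
eef_pos: [0.6609, 0.1847, 0.2733]
eef_rot: [[0.005, 1.0, 0.004], [1.0, -0.005, 0.0], [0.0, 0.004, -1.0]]
force: [0.2, -0.3, -0.0]
grip_width: 0.0468
grip_force: 0.0
time_s: 35.08
eef_pos: [0.6568, 0.1953, 0.2713]
eef_rot: [[-0.006, 1.0, -0.0], [1.0, 0.006, -0.002], [-0.002, -0.0, -1.0]]
force: [0.7, 0.0, -0.2]
grip_width: 0.0466
grip_force: 0.0
[286 160  21  22 185] [0.448 0.166 0.018] [0.47  0.253 0.035] [0.461 0.208 0.03 ]
[302 169  21  23 197] [0.514 0.166 0.018] [0.537 0.253 0.034] [0.528 0.208 0.029]
bar 214 [0.659 0.195 0.197]
bar w 1593 [0.656 0.25  0.197] [0.66319009 0.30998775 0.20031021]
[  3.9   0.6 119.9] [-0.001  0.002  0.008]
```

View pics/s9.png

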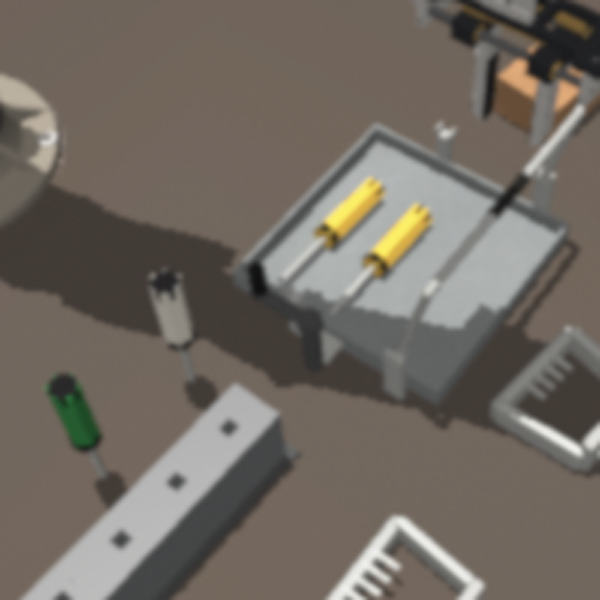

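Both drivers lie flat side by side at (352,212) and (399,240), and all four wells are empty. Next I'll grip the bail and swing it back down.

```bash
python3 -m handwheel '[[[4,0,15,0,0,0],[4,0,35,0,0,0],[4,0,60,0,0,0],[4,0,85,0,0,0],[4,0,105,0,0,0],[4,0,115,0,0,0],[4,0,120,0,0,0],[4,0,120,0,0,0]]]'; python3 -m handwheel '[[[0,0,0,0,0,0],[0,0,0,0,0,0],[0,0,0,0,0,0],[0,0,0,0,0,0],[0,0,0,0,0,0],[0,0,0,0,0,0],[0,0,0,0,0,0],[0,0,0,0,0,0],[0,0,0,0,0,0]]]' 1
```

```text
time_s: 35.85
eef_pos: [0.6567, 0.1989, 0.1505]
eef_rot: [[-0.006, 1.0, -0.001], [1.0, 0.006, -0.003], [-0.003, -0.001, -1.0]]
force: [0.4, -0.2, -0.5]
grip_width: 0.0471
grip_force: 0.0
time_s: 36.6
eef_pos: [0.6574, 0.1981, 0.1516]
eef_rot: [[-0.005, 1.0, 0.001], [1.0, 0.005, -0.002], [-0.002, 0.001, -1.0]]
force: [0.6, -0.4, 4.5]
grip_width: 0.0115
grip_force: 30.0
```

```bash
python3 -m handwheel '[[[0,-11.5,-2,0,0,0],[0,-23,-3,0,0,0],[0,-35,-3,0,0,0],[0,-46.5,-2,0,0,0],[0,-58,0,0,0,0],[0,-69.5,3,0,0,0],[0,-80,7,0,0,0],[0,-91,12,0,0,0],[0,-101,18,0,0,0],[0,-110.5,25,0,0,0]]]'; python3 -m handwheel '[[[0,-9,7.5,0,0,0],[0,-17,16,0,0,0],[0,-24,25,0,0,0],[0,-30.5,35,0,0,0],[0,-36.5,45.5,0,0,0],[0,-41,56,0,0,0],[0,-44.5,67,0,0,0],[0,-47,78.5,0,0,0],[0,-48.5,90,0,0,0],[0,-49,101,0,0,0]]]'; python3 -m handwheel '[[[0,0,1,0,0,0],[0,0,2,0,0,0],[0,0,3,0,0,0],[0,0,3,0,0,0]]]'
```

```text
time_s: 37.43
eef_pos: [0.5468, 0.1972, 0.1266]
eef_rot: [[-0.005, 1.0, 0.001], [1.0, 0.005, -0.002], [-0.002, 0.001, -1.0]]
force: [2.6, -1.7, 1.9]
grip_width: 0.0111
grip_force: 30.0
time_s: 38.27
eef_pos: [0.4966, 0.1972, 0.024]
eef_rot: [[-0.005, 1.0, -0.001], [1.0, 0.005, -0.002], [-0.002, -0.001, -1.0]]
force: [-2.0, 0.6, 1.5]
grip_width: 0.0113
grip_force: 30.0
time_s: 38.6
eef_pos: [0.4966, 0.1971, 0.022]
eef_rot: [[-0.005, 1.0, -0.002], [1.0, 0.005, -0.002], [-0.002, -0.002, -1.0]]
force: [-6.3, 1.5, -2.0]
grip_width: 0.0116
grip_force: 30.0
```

```bash
python3 -m handwheel '[[[0,0,0,0,0,0],[0,0,0,0,0,0],[0,0,0,0,0,0],[0,0,0,0,0,0],[0,0,0,0,0,0],[0,0,-10,0,0,0],[0,0,-35,0,0,0],[0,0,-70,0,0,0],[0,0,-105,0,0,0],[0,0,-130,0,0,0]]]' 0
python3 - <<'E'
from h import *
for c in('scene','wrist'):
    im,d,K,E=snap(c); P=cloud(d,K,E); 
    m=(d>0)&(P[...,2]>.05)&(P[...,2]<.09)&(abs(P[...,0]-.5)<.02)&(abs(P[...,1]-.24)<.06); print(c,'bar',m.sum(),np.median(P[m],0).round(4))
    m=(d>0)&(P[...,2]>.09)&(P[...,2]<.125)&(P[...,0]<.52)&(P[...,0]>.44)&(abs(P[...,1]-.035)<.04); print('lockgrip',m.sum(),np.median(P[m],0).round(4),P[m].min(0).round(3),P[m].max(0).round(3))
E
python3 go.py 474.6 36 160 90 0
```

```text
time_s: 39.43
eef_pos: [0.4983, 0.1974, 0.1559]
eef_rot: [[-0.005, 1.0, 0.002], [1.0, 0.005, -0.001], [-0.001, 0.002, -1.0]]
force: [-0.1, 0.1, 0.1]
grip_width: 0.047
grip_force: 0.0
scene bar 100 [0.499  0.2305 0.0714]
lockgrip 56 [0.4822 0.0336 0.1144] [0.47  0.027 0.092] [0.488 0.046 0.123]
wrist bar 1406 [0.4954 0.2386 0.0684]
lockgrip 529 [0.4776 0.0439 0.1121] [0.468 0.03  0.09 ] [0.486 0.048 0.119]
[-162.2  -26.    -3.1] [ 0.006  0.004 -1.566]
```

```bash
python3 -m handwheel '[[[-15,-2,-5,0,0,-0.11],[-32,-5,-10,0,0,-0.22],[-50,-8,-10,0,0,-0.33],[-68,-11,-10,0,0,-0.44],[-86,-14,-10,0,0,-0.55],[-104,-17,-10,0,0,-0.66],[-122,-20,-8,0,0,-0.77],[-140,-22,-5,0,0,-0.88],[-155,-24,-3,0,0,-0.99],[-161,-24,-3,0,0,-1.1]]]'; python3 go.py 476 36.5 64 90 0
```

```text
time_s: 40.37
eef_pos: [0.4736, 0.0338, 0.1552]
eef_rot: [[-0.895, 0.446, -0.001], [0.446, 0.895, -0.003], [-0.0, -0.003, -1.0]]
force: [0.1, -0.3, -0.4]
grip_width: 0.0468
grip_force: 0.0
[-1.   3.7 91.2] [-0.003 -0.    -0.463]
```

```bash
python3 -m handwheel '[[[-1,3,0,0,0,-0.11],[-1,3,0,0,0,-0.22],[-1,3,5,0,0,-0.33],[-1,3,15,0,0,-0.46],[-1,3,35,0,0,-0.46],[-1,3,55,0,0,-0.46],[-1,3,72,0,0,-0.46],[-1,3,84,0,0,-0.46],[-1,3,91,0,0,-0.46],[-1,3,91,0,0,-0.46]]]'; python3 -m handwheel '[[[0,0,0,0,0,0],[0,0,0,0,0,0],[0,0,0,0,0,0],[0,0,0,0,0,0],[0,0,0,0,0,0],[0,0,0,0,0,0],[0,0,0,0,0,0],[0,0,0,0,0,0],[0,0,0,0,0,0]]]' 1
```

```text
time_s: 41.2
eef_pos: [0.4757, 0.038, 0.0634]
eef_rot: [[-1.0, 0.006, -0.002], [0.006, 1.0, -0.003], [0.002, -0.003, -1.0]]
force: [-0.4, -0.6, -0.1]
grip_width: 0.0467
grip_force: 0.0
time_s: 41.95
eef_pos: [0.4769, 0.0382, 0.065]
eef_rot: [[-1.0, 0.006, 0.0], [0.006, 1.0, -0.002], [-0.0, -0.002, -1.0]]
force: [-1.8, -1.5, 7.4]
grip_width: 0.0171
grip_force: 30.0
```

```bash
python3 -m handwheel '[[[0,5,0,0,0,0.08],[-1,10,0,0,0,0.16],[-2,15,0,0,0,0.24],[-3,20,0,0,0,0.31],[-5,24.5,0,0,0,0.39],[-7,29,0,0,0,0.47],[-9.5,33.5,0,0,0,0.55],[-12,37.5,0,0,0,0.63],[-15.5,41.5,0,0,0,0.71],[-18.5,45,0,0,0,0.785]]]';python3 -m handwheel '[[[0,5,0,0,0,0.08],[-1,10,0,0,0,0.16],[-2,15,0,0,0,0.24],[-3,20,0,0,0,0.31],[-5,24.5,0,0,0,0.39],[-7,29,0,0,0,0.47],[-9.5,33.5,0,0,0,0.55],[-12,37.5,0,0,0,0.63],[-15.5,41.5,0,0,0,0.71],[-18.5,45,0,0,0,0.785]]]'; python3 -m handwheel '[[[0,0,0,0,0,0],[0,0,0,0,0,0],[0,0,0,0,0,0]]]'
```

```text
time_s: 42.78
eef_pos: [0.4961, 0.0835, 0.065]
eef_rot: [[-0.7, 0.714, 0.001], [0.714, 0.7, -0.002], [-0.002, -0.001, -1.0]]
force: [1.6, -2.1, 6.5]
grip_width: 0.0175
grip_force: 30.0
time_s: 43.62
eef_pos: [0.54, 0.1019, 0.0647]
eef_rot: [[0.009, 1.0, -0.001], [1.0, -0.009, -0.002], [-0.002, -0.001, -1.0]]
force: [-30.0, -2.4, 23.7]
grip_width: 0.0176
grip_force: 30.0
time_s: 43.87
eef_pos: [0.5395, 0.1016, 0.0648]
eef_rot: [[0.005, 1.0, -0.002], [1.0, -0.005, -0.002], [-0.002, -0.002, -1.0]]
force: [-10.2, -1.1, 15.7]
grip_width: 0.0173
grip_force: 30.0
```

```bash
python3 -m handwheel '[[[0,0,0,0,0,0],[0,0,0,0,0,0],[0,0,0,0,0,0],[0,0,0,0,0,0],[0,0,0,0,0,0],[0,0,-10,0,0,0],[0,0,-35,0,0,0],[0,0,-75,0,0,0],[0,0,-115,0,0,0],[0,0,-150,0,0,0]]]' 0; python3 -m handwheel '[[[-20,0,-20,0,0,0],[-50,0,-40,0,0,0],[-80,0,-60,0,0,0],[-110,0,-80,0,0,0],[-140,0,-90,0,0,0],[-150,0,-90,0,0,0],[-150,0,-90,0,0,0]]]'
python3 - <<'E'
from h import *
im,d,K,E=snap('scene'); P=cloud(d,K,E)
cv2.imwrite('pics/s10.png',cv2.resize(im[120:260,220:380],None,fx=4.2,fy=4.2,interpolation=2))
m=(d>0)&(P[...,2]>.05)&(P[...,2]<.09)&(abs(P[...,0]-.5)<.02)&(abs(P[...,1]-.22)<.06); print('bar',m.sum(),np.median(P[m],0).round(4))
m=(d>0)&(P[...,2]>.1)&(P[...,2]<.125)&(abs(P[...,0]-.54)<.05)&(abs(P[...,1]-.09)<.08); print('lockgrip',m.sum(),np.median(P[m],0).round(4))
hsv=cv2.cvtColor(im,cv2.COLOR_BGR2HSV)
ye=(hsv[...,0]>15)&(hsv[...,0]<32)&(hsv[...,1]>110)&(d>0)&(P[...,0]>.35)&(P[...,0]<.7)&(P[...,1]<.4)&(P[...,1]>-.4)&(P[...,2]<.26)
n,l,st,c=cv2.connectedComponentsWithStats(ye.astype(np.uint8))
for i in range(1,n):
    if st[i,4]>15: q=P[l==i]; print(st[i],np.percentile(q,3,0).round(3),np.percentile(q,97,0).round(3),np.median(q,0).round(3))
E
```

```text
time_s: 44.7
eef_pos: [0.5405, 0.1015, 0.2176]
eef_rot: [[0.006, 1.0, 0.001], [1.0, -0.006, -0.002], [-0.002, 0.001, -1.0]]
force: [1.2, 0.2, -0.2]
grip_width: 0.0466
grip_force: 0.0
time_s: 45.28
eef_pos: [0.5396, -0.0511, 0.3061]
eef_rot: [[0.01, 1.0, 0.002], [1.0, -0.01, -0.002], [-0.002, 0.002, -1.0]]
force: [0.4, 0.0, 0.6]
grip_width: 0.047
grip_force: 0.0
bar 105 [0.4995 0.2124 0.0714]
lockgrip 46 [0.5427 0.0988 0.1172]
[286 160  21  22 168] [0.448 0.166 0.021] [0.495 0.252 0.072] [0.46  0.205 0.03 ]
[302 168  21  24 201] [0.513 0.167 0.017] [0.537 0.254 0.035] [0.528 0.207 0.03 ]
```

View pics/s10.png

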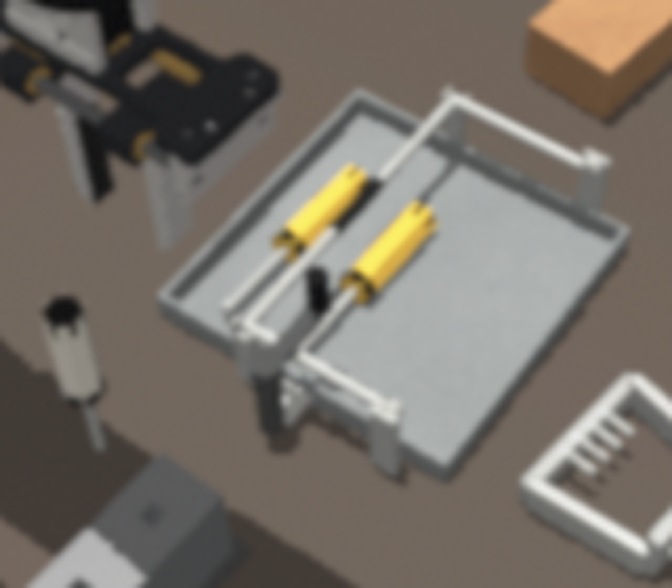

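Both drivers lie flat at (325,210) and (395,255), the bail is down at (370,190), and the lock grip is back inward over the side bar at (318,290). Handing in.

```bash
python3 -c "
from plant import bot
print(bot.sign_off())"
```

```text
the job is handed in; nothing more can be done
None
```

Job handed in at about 45 s: both yellow screwdrivers lie flat in the tray, the bail is down and the lock is shut per the final camera check; the hand-in itself reported no pass or fail.

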